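# Load three bolts in the tacking dial and index it to the third click

## Robot

A 6-joint arm with a two-finger parallel gripper is mounted at the origin on a cart in front of the work surface, level with it; the furniture and walls round the work are solid. World frame = base frame: x ahead of the robot, y to its left, z up, the work surface at z = 0. Lengths are in m, angles in rad, forces in N, time in s.
With the tool pointing down it reaches from about 0.375 to 0.9 m from the base axis. Payload 3.1 kg.
Tool frame: the origin (TCP) lies on the centre line of the jaws, within the pads' length; the fingertips stand 14 mm ahead of it and the grasp point (between the pads) lies 5 mm behind it; z points along the fingers, y is the line along which they close (so a half turn about z gives the same grasp; the last joint's range is limited). The gripper opens to 87 mm and grips with 3 to 60 N. Pads are 19 mm wide; open, the fingers measure 117 mm over their backs; the gripper's body (75 mm by 190 mm) begins 51 mm behind the grasp point.
Start: joints at [0.938, 0.527, 1.433, -0, 1.181, -0.178], TCP at [0.275, 0.561, 0.237] pointing down, gripper open.
Joint ranges: [-3.08, 3.08], [-0.75, 2.2], [0.22, 2.44], [-1.43, 4.57], [0, 2.65], [-2.85, 2.85]. Speed limits (rad/s): [2.79, 2.79, 3.14, 3.14, 3.14, 3.14].

## Interface

Orientations are given as a unit quaternion [x, y, z, w].
In Python, from rig import robot gives the robot as it stands.
- The arm moves only by the tool move_arm, never from a script. Its argument "commands" is a list of rows, each an object with "hand": the finger opening in cm, from 0 to 8.7; "travel": the shift along the tool's x, y, z in cm, a list of three; "twist": the turn, a rotation vector about the tool's x, y, z in degrees, a list of three. In form: [{"hand": hand, "travel": [dx, dy, dz], "twist": [wx, wy, wz]}, ...]. A call has 1 to 5 rows; each row shifts and turns the commanded pose from where the row before left it, along the tool's axes as they then stand; what a row does not reach is not made up. A row lasts 1/12 s, in which the tool goes at most 41.7 mm and 7.16 degrees, less where a joint would pass 70% of its speed; a pose out of reach is approached as far as the arm can. A call is refused whole if a number of a shift passes 4.17 or a number of a turn 7.16, either way. A call with a gripper value outside its range is refused whole. The fingers move at their own pace and stop on an object; "force" is the grip in N (left out, the last holds). Time passes only in rows, so rows that do not move let the fingers close. It gives the time, the measured TCP pose, the force, the opening and the grip force at its end, in the units of the state.
- robot.get_obs(): the state, without advancing time (a new reading comes with each control period).
- robot.camera(name): name is "scene" or "top" or "wrist"; returns a dict with "frame" (480x640x3 uint8, red, green, blue), "fov_y" (degrees; the focal length in pixels is half the picture's height over the tangent of half this angle, whatever the lens; pixels are square), "cx", "cy" (the principal point, pixels), "k1" (the pictures are not rectified: a ray, as slopes to the right and down, at radius r is drawn at 1 + k1 r^2 times it, then the intrinsics apply), "extrinsics" (4x4, takes a point from camera to world coordinates); the wrist camera has in their place "T_tool_cam" (4x4, takes a point from camera to tool coordinates, whose origin is the TCP and whose axes are the flange's). Camera axes: x right, y down, z forward; pixel columns grow to the right and rows downward; lengths in m; the calibration is good to about 2 mm. A picture is of the moment at which its call begins: read the wrist's pose just before it. There is no depth.
- robot.hand_in(): hands the job in; it is judged then, once.
The state is a dict: "time": time; "q": joint angles; "joint_velocities": joint speeds; "joint_torque": joint torques, N m; "position": TCP position; "tool_rot": TCP orientation; "ft_force": force on the tool from outside, world axes, zero at the start; "moment": the same for the moment, N m; "grip_width": finger opening in m; "grip_force": force on a finger pad.
Only numpy, scipy, OpenCV 4.12 (cv2) and the standard library are available. Lean on these libraries where they do the work, as an engineer would, in place of code of your own. Each camera call takes 0.05 s, during which the arm holds its last target. There are 200 camera calls.

## Task

Count three of the five standing bolts into the three nests of the dividing dial, each head down and fully seated, and leave the other two bolts and the rest of the bench as they are. Then wind the dial anticlockwise by its black knob, back to its home stop, and from there turn it clockwise by feel, counting the clicks, to the third click, without overrunning it and with the bolts kept seated, so that the last bolt stands at the pointer for tacking. Finish holding the knob gripped, with the dial still on that third click: do not let go.

Things in the scene. Friction and masses are not known exactly. Their poses are not given: they have to be found in the camera images.
- bolt_0: zinc-plated M12 hexagon bolt standing on its head, shank up; 44 mm tall in all, head 18 mm across flats, 21 mm across corners and 8 mm thick, shank 12 mm dia. above it; about 60 g. Origin at the centre of the underside of the head, z up along the shank. One of five alike.
- bolt_1: zinc-plated M12 hexagon bolt standing on its head, shank up; 44 mm tall in all, head 18 mm across flats, 21 mm across corners and 8 mm thick, shank 12 mm dia. above it; about 60 g. Origin at the centre of the underside of the head, z up along the shank. One of five alike.
- bolt_2: zinc-plated M12 hexagon bolt standing on its head, shank up; 44 mm tall in all, head 18 mm across flats, 21 mm across corners and 8 mm thick, shank 12 mm dia. above it; about 60 g. Origin at the centre of the underside of the head, z up along the shank. One of five alike.
- bolt_3: zinc-plated M12 hexagon bolt standing on its head, shank up; 44 mm tall in all, head 18 mm across flats, 21 mm across corners and 8 mm thick, shank 12 mm dia. above it; about 60 g. Origin at the centre of the underside of the head, z up along the shank. One of five alike.
- bolt_4: zinc-plated M12 hexagon bolt standing on its head, shank up; 44 mm tall in all, head 18 mm across flats, 21 mm across corners and 8 mm thick, shank 12 mm dia. above it; about 60 g. Origin at the centre of the underside of the head, z up along the shank. One of five alike.
- nest_1 (a point): centre of the floor of nest 1 on the dial: an upright steel tube, 25 mm bore, 30 mm outside, floor 28 mm below its rim and 53.5 mm above the bench; a bolt head has about 2 mm play all round and the shank then stands 16 mm out. The nests lie 76 mm from the dial's axis, 24 degrees (32 mm) apart. Moves with the dial; faces the pointer when joint dial reads 0.419.
- nest_2 (a point): centre of the floor of nest 2 on the dial: an upright steel tube, 25 mm bore, 30 mm outside, floor 28 mm below its rim and 53.5 mm above the bench; a bolt head has about 2 mm play all round and the shank then stands 16 mm out. The nests lie 76 mm from the dial's axis, 24 degrees (32 mm) apart. Moves with the dial; faces the pointer when joint dial reads 0.838.
- nest_3 (a point): centre of the floor of nest 3 on the dial: an upright steel tube, 25 mm bore, 30 mm outside, floor 28 mm below its rim and 53.5 mm above the bench; a bolt head has about 2 mm play all round and the shank then stands 16 mm out. The nests lie 76 mm from the dial's axis, 24 degrees (32 mm) apart. Moves with the dial; faces the pointer when joint dial reads 1.257.
- indexer: dividing fixture fixed to the bench: grey base plate 236 x 250 x 12 mm (x by y) under a level round dial (192 mm over its scalloped rim, top 51.5 mm above the bench), low pointer at the -x edge, low spring plunger at the +y edge. Origin on the dial's axis at bench level, z up. A welding helmet on a tall stand fills the space between bolts and fixture beyond x = 0.55 m: cross in front of it.
- dial (a joint): angle of dial, knob and nests, rad; grows clockwise from above; damping 0.12 N m s. Home click at 0, hard home stop just before it (-0.03); the spring plunger clicks in every 0.419: first 0.419, second 0.838, third 1.257, two more, end stop 2.12. Starts about the first or second click. Leaving a click takes about 0.2 N m; let go, it drops into the nearest click.
- index_knob: the knob on the dial's centre column: black upright bar, 50 mm long, 16 mm wide, its flat sides upright from 96 to 128 mm above the bench, on a 32 mm round collar (86 to 96 mm) over a 25 mm column. Turns with the dial. Its x axis lies along the bar (pinch it along its y); origin on the dial's axis at bench level.
- knob_grip (a point): where to pinch the knob: on the dial's axis, 117 mm above the bench, 11 mm below the top of the bar
- pointer (a point): tip of the fixed pointer at the tacking station, beside the dial's rim, 46.5 mm above the bench
- nut_0: loose M12 nut, 18 x 21 x 10 mm, among the bolts; not part of the job. Origin at the centre of its underside.
- nut_1: loose M12 nut, 18 x 21 x 10 mm, among the bolts; not part of the job. Origin at the centre of its underside.
- arrow_magnet: red triangular welding magnet lying flat, 60 x 90 x 21 mm; not part of the job. Origin at the centre of its underside.
- soapstone_holder: flat metal soapstone holder, 15 x 138 x 12 mm, long along its y; not part of the job. Origin at the centre of its underside.
- flux_tin: round tin with green lid, 58 mm dia., 28 mm high; not part of the job. Origin at the centre of its underside.

How it is judged:
On the way, in this order (a step that is already met when the one before it is completed fails the run):
1. a bolt is seated in each of the three nests (((horizontal distance between bolt_0 and nest_1 below 0.005 m and z of bolt_0 in the frame of nest_1 between -0.004 and 0.004 m and angle between bolt_0's own z axis and vertical below 0.12 rad) or (horizontal distance between bolt_1 and nest_1 below 0.005 m and z of bolt_1 in the frame of nest_1 between -0.004 and 0.004 m and angle between bolt_1's own z axis and vertical below 0.12 rad) or (horizontal distance between bolt_2 and nest_1 below 0.005 m and z of bolt_2 in the frame of nest_1 between -0.004 and 0.004 m and angle between bolt_2's own z axis and vertical below 0.12 rad) or (horizontal distance between bolt_3 and nest_1 below 0.005 m and z of bolt_3 in the frame of nest_1 between -0.004 and 0.004 m and angle between bolt_3's own z axis and vertical below 0.12 rad) or (horizontal distance between bolt_4 and nest_1 below 0.005 m and z of bolt_4 in the frame of nest_1 between -0.004 and 0.004 m and angle between bolt_4's own z axis and vertical below 0.12 rad)) and ((horizontal distance between bolt_0 and nest_2 below 0.005 m and z of bolt_0 in the frame of nest_2 between -0.004 and 0.004 m and angle between bolt_0's own z axis and vertical below 0.12 rad) or (horizontal distance between bolt_1 and nest_2 below 0.005 m and z of bolt_1 in the frame of nest_2 between -0.004 and 0.004 m and angle between bolt_1's own z axis and vertical below 0.12 rad) or (horizontal distance between bolt_2 and nest_2 below 0.005 m and z of bolt_2 in the frame of nest_2 between -0.004 and 0.004 m and angle between bolt_2's own z axis and vertical below 0.12 rad) or (horizontal distance between bolt_3 and nest_2 below 0.005 m and z of bolt_3 in the frame of nest_2 between -0.004 and 0.004 m and angle between bolt_3's own z axis and vertical below 0.12 rad) or (horizontal distance between bolt_4 and nest_2 below 0.005 m and z of bolt_4 in the frame of nest_2 between -0.004 and 0.004 m and angle between bolt_4's own z axis and vertical below 0.12 rad)) and ((horizontal distance between bolt_0 and nest_3 below 0.005 m and z of bolt_0 in the frame of nest_3 between -0.004 and 0.004 m and angle between bolt_0's own z axis and vertical below 0.12 rad) or (horizontal distance between bolt_1 and nest_3 below 0.005 m and z of bolt_1 in the frame of nest_3 between -0.004 and 0.004 m and angle between bolt_1's own z axis and vertical below 0.12 rad) or (horizontal distance between bolt_2 and nest_3 below 0.005 m and z of bolt_2 in the frame of nest_3 between -0.004 and 0.004 m and angle between bolt_2's own z axis and vertical below 0.12 rad) or (horizontal distance between bolt_3 and nest_3 below 0.005 m and z of bolt_3 in the frame of nest_3 between -0.004 and 0.004 m and angle between bolt_3's own z axis and vertical below 0.12 rad) or (horizontal distance between bolt_4 and nest_3 below 0.005 m and z of bolt_4 in the frame of nest_3 between -0.004 and 0.004 m and angle between bolt_4's own z axis and vertical below 0.12 rad))), for 0.2 s.
2. the loaded dial is wound back to its home stop (joint dial below 0.06) (value of joint dial below 0.06 rad and ((horizontal distance between bolt_0 and nest_1 below 0.01 m and z of bolt_0 in the frame of nest_1 below 0.012 m) or (horizontal distance between bolt_1 and nest_1 below 0.01 m and z of bolt_1 in the frame of nest_1 below 0.012 m) or (horizontal distance between bolt_2 and nest_1 below 0.01 m and z of bolt_2 in the frame of nest_1 below 0.012 m) or (horizontal distance between bolt_3 and nest_1 below 0.01 m and z of bolt_3 in the frame of nest_1 below 0.012 m) or (horizontal distance between bolt_4 and nest_1 below 0.01 m and z of bolt_4 in the frame of nest_1 below 0.012 m)) and ((horizontal distance between bolt_0 and nest_2 below 0.01 m and z of bolt_0 in the frame of nest_2 below 0.012 m) or (horizontal distance between bolt_1 and nest_2 below 0.01 m and z of bolt_1 in the frame of nest_2 below 0.012 m) or (horizontal distance between bolt_2 and nest_2 below 0.01 m and z of bolt_2 in the frame of nest_2 below 0.012 m) or (horizontal distance between bolt_3 and nest_2 below 0.01 m and z of bolt_3 in the frame of nest_2 below 0.012 m) or (horizontal distance between bolt_4 and nest_2 below 0.01 m and z of bolt_4 in the frame of nest_2 below 0.012 m)) and ((horizontal distance between bolt_0 and nest_3 below 0.01 m and z of bolt_0 in the frame of nest_3 below 0.012 m) or (horizontal distance between bolt_1 and nest_3 below 0.01 m and z of bolt_1 in the frame of nest_3 below 0.012 m) or (horizontal distance between bolt_2 and nest_3 below 0.01 m and z of bolt_2 in the frame of nest_3 below 0.012 m) or (horizontal distance between bolt_3 and nest_3 below 0.01 m and z of bolt_3 in the frame of nest_3 below 0.012 m) or (horizontal distance between bolt_4 and nest_3 below 0.01 m and z of bolt_4 in the frame of nest_3 below 0.012 m))), for 0.1 s.
At the end, for the whole second after the job is handed in: The dial rests within 0.07 rad of the third click (1.257 rad), the fingers grip the knob with more than 4 N, each nest holds a seated upright bolt (within 5 mm of the nest's centre, within 4 mm of its floor in height), and the two bolts left over stand within 20 mm of where they were (all of step 1 and value of joint dial between 1.18664 and 1.32664 rad and velocity of joint dial between -0.1 and 0.1 rad/s and contact force between the fingers and index_knob above 4 N and ((distance of bolt_0 from where it was at the start of the episode below 0.02 m and angle between bolt_0's own z axis and vertical below 0.12 rad) or (horizontal distance between bolt_0 and nest_1 below 0.005 m and z of bolt_0 in the frame of nest_1 between -0.004 and 0.004 m and angle between bolt_0's own z axis and vertical below 0.12 rad) or (horizontal distance between bolt_0 and nest_2 below 0.005 m and z of bolt_0 in the frame of nest_2 between -0.004 and 0.004 m and angle between bolt_0's own z axis and vertical below 0.12 rad) or (horizontal distance between bolt_0 and nest_3 below 0.005 m and z of bolt_0 in the frame of nest_3 between -0.004 and 0.004 m and angle between bolt_0's own z axis and vertical below 0.12 rad)) and ((distance of bolt_1 from where it was at the start of the episode below 0.02 m and angle between bolt_1's own z axis and vertical below 0.12 rad) or (horizontal distance between bolt_1 and nest_1 below 0.005 m and z of bolt_1 in the frame of nest_1 between -0.004 and 0.004 m and angle between bolt_1's own z axis and vertical below 0.12 rad) or (horizontal distance between bolt_1 and nest_2 below 0.005 m and z of bolt_1 in the frame of nest_2 between -0.004 and 0.004 m and angle between bolt_1's own z axis and vertical below 0.12 rad) or (horizontal distance between bolt_1 and nest_3 below 0.005 m and z of bolt_1 in the frame of nest_3 between -0.004 and 0.004 m and angle between bolt_1's own z axis and vertical below 0.12 rad)) and ((distance of bolt_2 from where it was at the start of the episode below 0.02 m and angle between bolt_2's own z axis and vertical below 0.12 rad) or (horizontal distance between bolt_2 and nest_1 below 0.005 m and z of bolt_2 in the frame of nest_1 between -0.004 and 0.004 m and angle between bolt_2's own z axis and vertical below 0.12 rad) or (horizontal distance between bolt_2 and nest_2 below 0.005 m and z of bolt_2 in the frame of nest_2 between -0.004 and 0.004 m and angle between bolt_2's own z axis and vertical below 0.12 rad) or (horizontal distance between bolt_2 and nest_3 below 0.005 m and z of bolt_2 in the frame of nest_3 between -0.004 and 0.004 m and angle between bolt_2's own z axis and vertical below 0.12 rad)) and ((distance of bolt_3 from where it was at the start of the episode below 0.02 m and angle between bolt_3's own z axis and vertical below 0.12 rad) or (horizontal distance between bolt_3 and nest_1 below 0.005 m and z of bolt_3 in the frame of nest_1 between -0.004 and 0.004 m and angle between bolt_3's own z axis and vertical below 0.12 rad) or (horizontal distance between bolt_3 and nest_2 below 0.005 m and z of bolt_3 in the frame of nest_2 between -0.004 and 0.004 m and angle between bolt_3's own z axis and vertical below 0.12 rad) or (horizontal distance between bolt_3 and nest_3 below 0.005 m and z of bolt_3 in the frame of nest_3 between -0.004 and 0.004 m and angle between bolt_3's own z axis and vertical below 0.12 rad)) and ((distance of bolt_4 from where it was at the start of the episode below 0.02 m and angle between bolt_4's own z axis and vertical below 0.12 rad) or (horizontal distance between bolt_4 and nest_1 below 0.005 m and z of bolt_4 in the frame of nest_1 between -0.004 and 0.004 m and angle between bolt_4's own z axis and vertical below 0.12 rad) or (horizontal distance between bolt_4 and nest_2 below 0.005 m and z of bolt_4 in the frame of nest_2 between -0.004 and 0.004 m and angle between bolt_4's own z axis and vertical below 0.12 rad) or (horizontal distance between bolt_4 and nest_3 below 0.005 m and z of bolt_4 in the frame of nest_3 between -0.004 and 0.004 m and angle between bolt_4's own z axis and vertical below 0.12 rad))); the arm keeps its last pose, push and grip.
It fails at once if the dial is turned past the third click, over the rise towards the fourth (value of joint dial above 1.44664 rad).
It fails at once if a nut, the magnet, the soapstone holder or the flux tin is moved more than 30 mm (distance of any of nut_0, nut_1, arrow_magnet, soapstone_holder, flux_tin from where it was at the start of the episode above 0.03 m).
It also fails if it takes over 72 s, if anything falls off the work surface, if the arm or the gripper's body presses on something with over 40 N, if the wrist force passes 120 N, or if a joint passes its speed limit or range.

## Working session

There is one attempt and no reset: what is moved stays moved. The work goes in short steps, Python scripts to look and compute and a tool call to move; the robot and the scene stay as the last step left them, time stands still between calls to the robot, and variables do not carry over. Pictures are saved under pics/ and viewed, at most 10 in all, crops included, and the job is handed in when it is done.

Besides the shell and the picture viewer there is one more tool, called as a command line: name --argument value ..., lists and objects as JSON in quotes. move_arm: Moves the arm, as the interface text tells. Its arguments: {"type":"object","properties":{"commands":{"type":"array"},"force":{"type":"number"}},"required":["commands"]}

```bash
mkdir -p pics; ls; cat > h.py <<'E'
import numpy as np, cv2
from scipy.spatial.transform import Rotation as R
from rig import robot
def cam(n):
    o=robot.get_obs(); c=robot.camera(n)
    if n=="wrist":
        T=np.eye(4);T[:3,:3]=R.from_quat(o["tool_rot"]).as_matrix();T[:3,3]=o["position"]
        c["extrinsics"]=T@np.array(c["T_tool_cam"])
    c["extrinsics"]=np.array(c["extrinsics"]); c["f"]=240/np.tan(np.radians(c["fov_y"]/2))
    return c
def ray(c,u,v):
    x=np.array([(u-c["cx"])/c["f"],(v-c["cy"])/c["f"]]);s=x.copy()
    for _ in range(20): s=x/(1+c["k1"]*(s@s))
    E=c["extrinsics"]; return E[:3,3],E[:3,:3]@np.array([s[0],s[1],1])
def onz(c,u,v,z):
    o,d=ray(c,u,v); return o+d*(z-o[2])/d[2]
def proj(c,p):
    E=c["extrinsics"]; q=E[:3,:3].T@(np.array(p)-E[:3,3]); s=q[:2]/q[2]; s=s*(1+c["k1"]*(s@s))
    return s*c["f"]+[c["cx"],c["cy"]]
def tri(obs):
    A=np.zeros((3,3));b=np.zeros(3)
    for c,u,v in obs:
        o,d=ray(c,u,v);d=d/np.linalg.norm(d);M=np.eye(3)-np.outer(d,d);A+=M;b+=M@o
    return np.linalg.solve(A,b)
def save(c,n): cv2.imwrite(f"pics/{n}.png",c["frame"][:,:,::-1])
E
python3 - <<'E'
from h import *
np.set_printoptions(precision=4,suppress=True)
print(robot.get_obs())
for n in("scene","top","wrist"):
    c=cam(n);save(c,n+"0");print(n,c["fov_y"],c["cx"],c["cy"],c["k1"]);print(c["extrinsics"], c.get("T_tool_cam"))
E
```

```text
pics
{'time': 0.0, 'q': array([ 0.9375,  0.5284,  1.4339,  0.    ,  1.1814, -0.1785]), 'joint_velocities': array([-0.0007, -0.0011,  0.0006,  0.0001,  0.0014, -0.0014]), 'joint_torque': array([  0.0005, -44.0039, -17.6595,   0.0634,   0.058 ,  -0.0001]), 'position': array([0.2741, 0.5609, 0.2356]), 'tool_rot': array([ 0.2254,  0.9743, -0.001 , -0.0004]), 'ft_force': array([0.0354, 0.3687, 0.3817]), 'moment': array([-0.0008, -0.0328,  0.0172]), 'grip_force': 0.0, 'grip_width': 0.08717280082537258}
scene 48.43322055727911 321.8035280473465 235.9750409391043 0.03667776791474281
[[ 0.6282 -0.4502  0.6346 -0.2405]
 [-0.778  -0.3749  0.5041 -0.6932]
 [ 0.011  -0.8104 -0.5858  0.8226]
 [ 0.      0.      0.      1.    ]] None
top 44.87633190430432 319.4901327817056 238.63669862663818 -0.15241379058870963
[[ 0.0131 -0.9939  0.11    0.3909]
 [-0.9998 -0.0118  0.0128 -0.0872]
 [-0.0115 -0.1101 -0.9939  1.3615]
 [ 0.      0.      0.      1.    ]] None
wrist 66.74270362331919 319.4498992357404 233.7049921891881 -0.07569083976008753
[[ 0.4396  0.8697  0.2244  0.213 ]
 [ 0.8982 -0.4252 -0.1115  0.5928]
 [-0.0016  0.2506 -0.9681  0.3851]
 [ 0.      0.      0.      1.    ]] [[-0.0003 -0.968  -0.2509  0.069 ]
 [ 1.     -0.0004  0.0003  0.0014]
 [-0.0004 -0.2509  0.968  -0.1494]
 [ 0.      0.      0.      1.    ]]
```

View pics/top0.png

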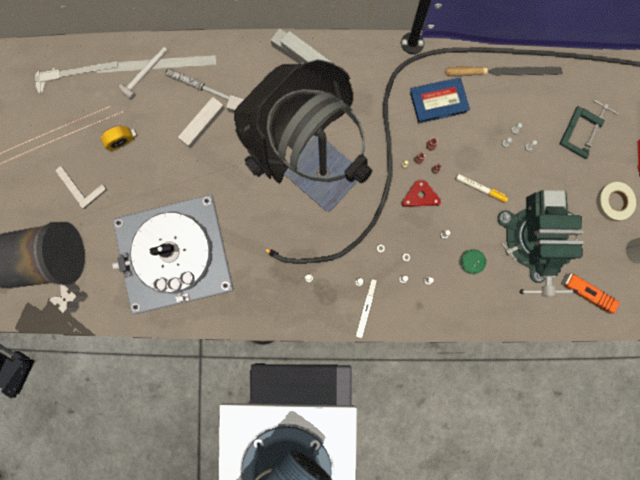

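View pics/scene0.png

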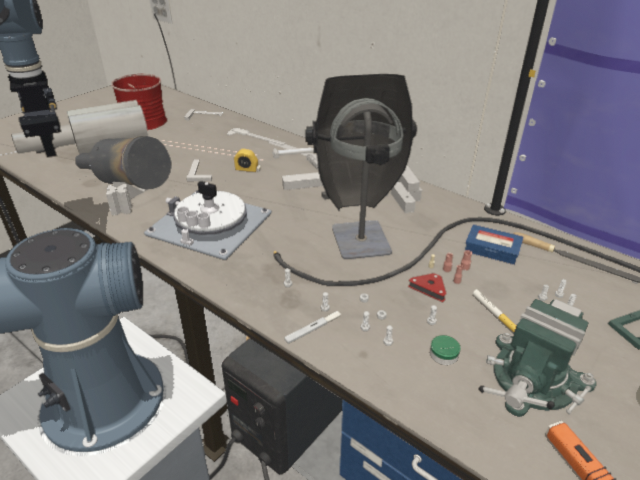

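The top view shows the dial at (170,251), nests along its lower rim at about (160–187,283) and the knob at (162,250). Bolts are at about (309,279), (360,282), (404,279), (429,280) and (445,234), nuts at (381,247) and (406,257), and the soapstone at (367,308). The scene view shows the same bolts at (287,278), (325,300), (365,320), (389,335) and (433,314).

```bash
python3 - <<'E'
from h import *
np.set_printoptions(precision=3,suppress=True)
t=cam("top");s=cam("scene")
for (a,b) in zip([(309,279),(360,282),(404,279),(429,280),(445,234)],[(287,278),(325,300),(365,320),(389,335),(433,314)]):
    print(onz(t,*a,.02),tri([(t,*a),(s,*b)]))
for p in [(170,251),(160,285),(173,283),(187,280),(162,250),(182,297)]: print("dial",onz(t,*p,.0515))
for p in [(381,247),(406,257)]: print("nut",onz(t,*p,.01))
for p in [(374,282),(360,334)]: print("soap",onz(t,*p,.01))
def crop(c,x,y,w,h,k): return cv2.resize(c["frame"][y:y+h,x:x+w],None,fx=k,fy=k,interpolation=cv2.INTER_CUBIC)
a=crop(t,295,225,160,60,5)
b=crop(t,105,190,130,130,4.3)
a2=crop(s,140,170,140,90,4)
im=np.zeros((600,800,3),np.uint8); b=cv2.resize(b,(300,300));im[:300]=a
im[300:600,:300]=b; a2=cv2.resize(a2,(466,300)); im[300:600,320:786]=a2
cv2.imwrite("pics/m1.png",im[:,:,::-1])
E
```

```text
[ 0.445 -0.047  0.02 ] [ 0.445 -0.047  0.023]
[ 0.44  -0.165  0.02 ] [ 0.44  -0.164  0.028]
[ 0.448 -0.266  0.02 ] [ 0.448 -0.265  0.025]
[ 0.446 -0.324  0.02 ] [ 0.447 -0.325  0.021]
[ 0.554 -0.363  0.02 ] [ 0.555 -0.364  0.023]
dial [0.503 0.272 0.052]
dial [0.425 0.293 0.052]
dial [0.43  0.262 0.052]
dial [0.438 0.23  0.052]
dial [0.505 0.291 0.052]
dial [0.399 0.24  0.052]
nut [ 0.522 -0.214  0.01 ]
nut [ 0.5   -0.272  0.01 ]
soap [ 0.441 -0.198  0.01 ]
soap [ 0.32  -0.166  0.01 ]
```

View pics/m1.png

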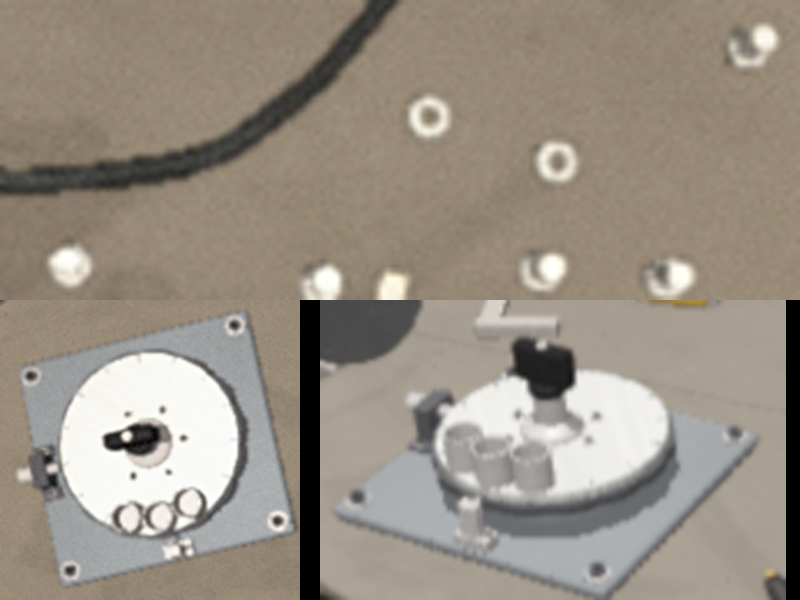

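The montage shows B0–B3 standing along x≈0.445 and B4 further off, with the soapstone tip beside B1. The three nests are by the pointer, with the middle one nearly facing it, so the dial is near the second click. The knob bar lies roughly along y. I'll turn the tool so that its x points to +y and its y to +x, then look at the dial from two places.

move_arm --commands '[{"hand": 3.5,"travel": [0,0,0],"twist": [0,0,7.1]},{"hand": 3.5,"travel": [0,0,0],"twist": [0,0,7.1]},{"hand": 3.5,"travel": [0,0,0],"twist": [0,0,7.1]},{"hand": 3.5,"travel": [0,0,0],"twist": [0,0,7.1]},{"hand": 3.5,"travel": [0,0,0],"twist": [0,0,7.1]}]'

```text
time: 0.67
position: [0.2744, 0.5614, 0.2364]
tool_rot: [0.514, 0.858, -0.0, -0.0]
ft_force: [-0.2, -0.2, 1.1]
grip_width: 0.0615
grip_force: 0.0
```

move_arm --commands '[{"hand": 3.5,"travel": [0,0,0],"twist": [0,0,7.1]},{"hand": 3.5,"travel": [0,0,0],"twist": [0,0,7.1]},{"hand": 3.5,"travel": [0,0,0],"twist": [0,0,7.1]},{"hand": 3.5,"travel": [0,0,0],"twist": [0,0,7.1]}]'

```text
time: 1.0
position: [0.2744, 0.5613, 0.2364]
tool_rot: [0.709, 0.705, -0.0, 0.0]
ft_force: [0.2, -0.2, -0.4]
grip_width: 0.0381
grip_force: 0.0
```

move_arm --commands '[{"hand": 3.5,"travel": [-3.5,2.7,-0.4],"twist": [0,0,0]},{"hand": 3.5,"travel": [-3.5,2.7,-0.4],"twist": [0,0,0]},{"hand": 3.5,"travel": [-3.5,2.7,-0.4],"twist": [0,0,0]},{"hand": 3.5,"travel": [-3.5,2.7,-0.4],"twist": [0,0,0]},{"hand": 3.5,"travel": [-3.5,2.7,-0.4],"twist": [0,0,0]}]'

```text
time: 1.42
position: [0.402, 0.3958, 0.2554]
tool_rot: [0.707, 0.708, -0.0, 0.0]
ft_force: [1.7, 0.1, 0.7]
grip_width: 0.0348
grip_force: 0.0
```

move_arm --commands '[{"hand": 3.5,"travel": [-3.5,2.7,-0.4],"twist": [0,0,0]},{"hand": 3.5,"travel": [-2,1.4,0],"twist": [0,0,0]},{"hand": 3.5,"travel": [0,0,0],"twist": [0,0,0]},{"hand": 3.5,"travel": [0,0,0],"twist": [0,0,0]}]'

```text
time: 1.75
position: [0.4415, 0.3433, 0.259]
tool_rot: [0.708, 0.706, -0.0, -0.0]
ft_force: [0.0, 0.7, 0.3]
grip_width: 0.035
grip_force: 0.0
```

```bash
python3 - <<'E'
from h import *
import pickle
o=robot.get_obs();print(o["position"],o["tool_rot"],o["q"],o["ft_force"],o["grip_width"],o["time"])
c=cam("wrist");pickle.dump(c,open("d1.pkl","wb"));save(c,"d1")
E
```

```text
[0.44149467 0.34331849 0.25904134] [ 7.08064761e-01  7.06147451e-01 -6.45907984e-05 -2.59932359e-04] [4.60910363e-01 4.12572123e-01 1.57327168e+00 4.93807737e-04
 1.15603647e+00 4.63422793e-01] [2.45857436e-04 7.32785311e-01 2.66224005e-01] 0.03500617269963487 1.75
```

View pics/d1.png

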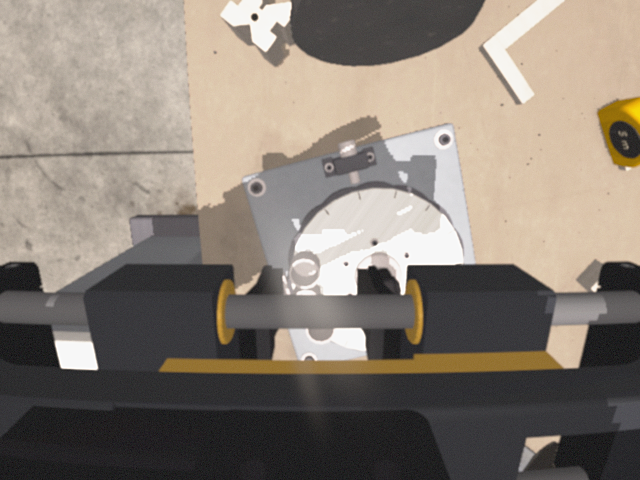

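The gripper hides the lower half of the wrist image, and the dial lies partly behind it. The dial should sit in the upper part of the image, so I'll move to -y and take two views.

move_arm --commands '[{"hand": 3.5,"travel": [-3.5,-0.3,0],"twist": [0,0,0.1]},{"hand": 3.5,"travel": [-3.5,-0.3,0],"twist": [0,0,0]},{"hand": 3.5,"travel": [-3.5,-0.3,0],"twist": [0,0,0]},{"hand": 3.5,"travel": [-3.0,-0.3,0],"twist": [0,0,0]},{"hand": 3.5,"travel": [0,0,0],"twist": [0,0,0]}]'

```text
time: 2.22
position: [0.4264, 0.2069, 0.2587]
tool_rot: [0.708, 0.706, -0.002, -0.0]
ft_force: [-0.8, 0.5, -0.3]
grip_width: 0.0348
grip_force: 0.0
```

move_arm --commands '[{"hand": 3.5,"travel": [0,0,0],"twist": [0,0,0]},{"hand": 3.5,"travel": [0,0,0],"twist": [0,0,0]}]'

```text
time: 2.38
position: [0.4286, 0.2108, 0.2592]
tool_rot: [0.707, 0.707, 0.001, -0.0]
ft_force: [0.3, 0.8, -1.4]
grip_width: 0.0351
grip_force: 0.0
```

```bash
python3 - <<'E'
from h import *
import pickle
o=robot.get_obs();print(o["position"],o["tool_rot"],o["ft_force"])
c=cam("wrist");pickle.dump(c,open("d2.pkl","wb"));save(c,"d2")
E
```

```text
[0.42856867 0.21084656 0.25924289] [ 7.07055044e-01  7.07158297e-01  5.32698171e-04 -1.51607831e-04] [ 0.27890165  0.80090561 -1.44302753]
```

move_arm --commands '[{"hand": 3.5,"travel": [-4,-1.5,0],"twist": [0,0,0]},{"hand": 3.5,"travel": [-4,-1.5,0],"twist": [0,0,0]},{"hand": 3.5,"travel": [0,-1.5,0],"twist": [0,0,0]},{"hand": 3.5,"travel": [0,0,0],"twist": [0,0,0]},{"hand": 3.5,"travel": [0,0,0],"twist": [0,0,0]}]'

```text
time: 2.85
position: [0.3847, 0.1325, 0.2593]
tool_rot: [0.707, 0.707, 0.001, 0.0]
ft_force: [0.4, -0.2, 0.4]
grip_width: 0.035
grip_force: 0.0
```

```bash
python3 - <<'E'
from h import *
import pickle
o=robot.get_obs();print(o["position"],o["tool_rot"],o["ft_force"])
c=cam("wrist");pickle.dump(c,open("d3.pkl","wb"));save(c,"d3")
a=pickle.load(open("d2.pkl","rb"))["frame"][:270]
im=np.vstack([a,c["frame"][:300]]);cv2.imwrite("pics/m2.png",im[:,:,::-1])
E
```

```text
[0.3847046  0.13247568 0.25931206] [7.07099951e-01 7.07113256e-01 6.85407138e-04 1.82036247e-04] [ 0.41728946 -0.22083872  0.36532493]
```

View pics/m2.png

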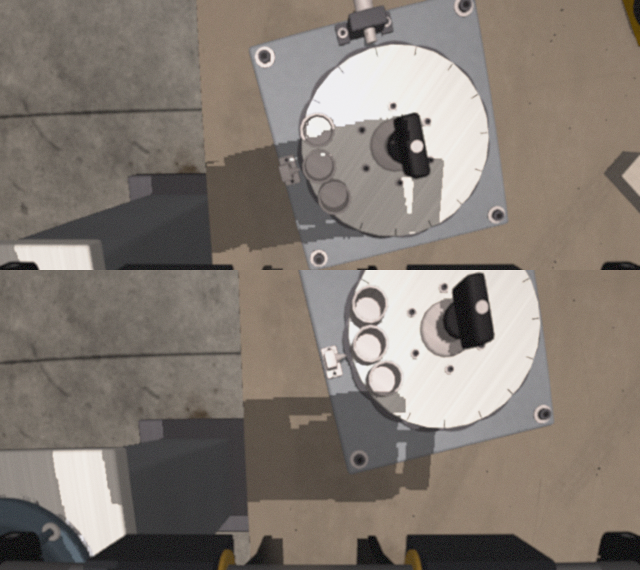

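This montage has d2 on top and d3 below, offset by 270 rows. The nest rims are at about (318,129), (318,166), (333,195) in d2 and (370,37), (369,75), (384,108) in d3. The knob's top dot is at (417,146) and (482,37). Next I refine the rim circles and triangulate.

```bash
cat > nests.py <<'E'
from h import *
import pickle
np.set_printoptions(precision=4,suppress=True)
C=[pickle.load(open(f,"rb")) for f in("d2.pkl","d3.pkl")]
S=[[(318,129),(318,166),(333,195)],[(370,37),(369,75),(384,108)]]
out=np.zeros((2,3,2));ims=[]
K=6
for i,c in enumerate(C):
    g=cv2.cvtColor(c["frame"],cv2.COLOR_RGB2GRAY)
    for j,(u,v) in enumerate(S[i]):
        x0,y0=u-26,max(v-26,0);p=cv2.resize(g[y0:y0+52,x0:x0+52],None,fx=K,fy=K,interpolation=cv2.INTER_CUBIC)
        dist=.42-.0815; r=c["f"]*.015/dist*K*.98
        e=cv2.HoughCircles(cv2.equalizeHist(p),cv2.HOUGH_GRADIENT,1,200,param1=120,param2=8,minRadius=int(r*.75),maxRadius=int(r*1.1))
        x,y,rr=e[0,0]; out[i,j]=[x0+(x+.5)/K-.5,y0+(y+.5)/K-.5]
        print(i,j,out[i,j],rr/K,r/K,onz(c,*out[i,j],.0815))
        q=cv2.cvtColor(p,cv2.COLOR_GRAY2BGR);cv2.circle(q,(int(x),int(y)),int(rr),(0,0,255),1);cv2.circle(q,(int(x),int(y)),3,(0,0,255),-1)
        b=np.zeros((312,312,3),np.uint8);b[:q.shape[0],:q.shape[1]]=q;ims.append(cv2.resize(b,(260,260)))
for j in range(3): print(tri([(C[i],*out[i,j]) for i in(0,1)]))
cv2.imwrite("pics/m3.png",np.vstack([np.hstack(ims[:3]),np.hstack(ims[3:])]))
E
python3 nests.py
```

```text
0 0 [317.1667 129.    ] 14.45 15.823688474948034 [0.4267 0.2901 0.0815]
0 1 [318.6667 167.5   ] 16.683332 15.823688474948034 [0.428  0.2569 0.0815]
0 2 [333.1667 194.    ] 16.683332 15.823688474948034 [0.4411 0.2332 0.0815]
1 0 [369.   35.5] 16.683332 15.823688474948034 [0.4262 0.288  0.0815]
1 1 [368.1667  73.8333] 16.683332 15.823688474948034 [0.4262 0.2574 0.0815]
1 2 [380.1667 110.1667] 14.633334 15.823688474948034 [0.4373 0.2277 0.0815]
[0.427  0.2902 0.0737]
[0.4272 0.2572 0.08  ]
[0.4418 0.2296 0.0553]
```

View pics/m3.png

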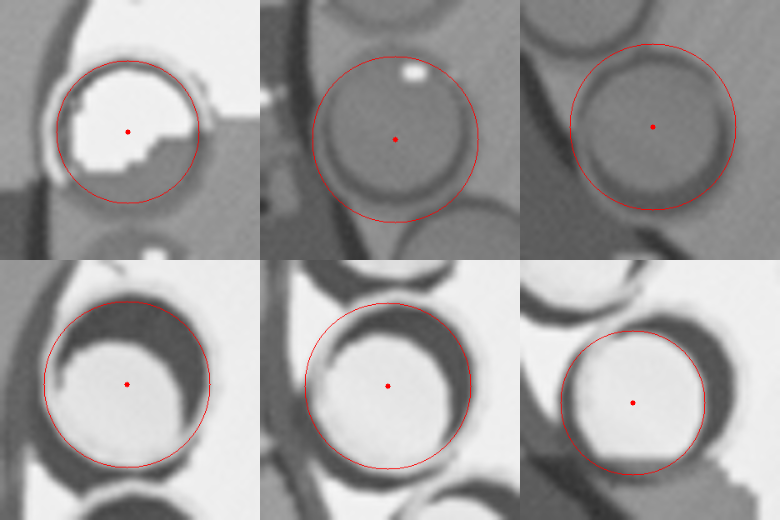

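The automatic circles latch onto mixed edges. I'll fit circles instead to edge points sampled along radii cast on the plane, for the dial rim (r 96), tube outside (r 15) and bore (r 12.5), and check both views against each other.

```bash
cat > circ.py <<'E'
from h import *
import pickle
from scipy.optimize import least_squares
from scipy.ndimage import map_coordinates, gaussian_filter
np.set_printoptions(precision=4,suppress=True)
def edges(c,cen,z,r0,r1,n=120,step=.0002):
    g=gaussian_filter(cv2.cvtColor(c["frame"],cv2.COLOR_RGB2GRAY).astype(float),.7)
    P=[];rs=np.arange(r0,r1,step)
    for a in np.linspace(0,2*np.pi,n,endpoint=False):
        d=np.array([np.cos(a),np.sin(a)]);uv=np.array([proj(c,[*(cen+r*d),z]) for r in rs])
        if uv[:,1].max()>250 or uv.min()<2: continue
        q=np.gradient(map_coordinates(g,[uv[:,1],uv[:,0]],order=1)); k=np.argmax(abs(q))
        if abs(q[k])>1 and 0<k<len(rs)-1: P.append(cen+rs[k]*d)
    return np.array(P)
def fit(c,cen,z,r,w,sl,it=6):
    cen=np.array(cen,float)
    for i in range(it):
        P=edges(c,cen,z,r-w,r+w)
        s=least_squares(lambda x:np.hypot(*(P-x[:2]).T)-r,cen,loss="soft_l1",f_scale=sl);cen=s.x
    e=np.hypot(*(P-cen).T)-r
    return cen,len(P),np.median(abs(e)),np.mean(abs(e)<sl*2)
if __name__=="__main__":
    C=[pickle.load(open(f,"rb")) for f in("d2.pkl","d3.pkl")]
    for i,c in enumerate(C):
        print("dial",fit(c,[.503,.272],.0515,.096,.010,.001))
        for p in [(.4265,.289),(.4275,.258),(.440,.231)]:
            print(i,"outer",fit(c,p,.0815,.015,.003,.0005),"bore",fit(c,p,.0815,.0125,.003,.0005))
    for p in [(417,146)]: print("dot",onz(C[0],*p,.128), tri([(C[0],417,146),(C[1],482,37)]))
E
python3 circ.py
```

```text
dial (array([0.5007, 0.2711]), 104, np.float64(0.0039262153112141), np.float64(0.3557692307692308))
0 outer (array([0.4256, 0.2855]), 106, np.float64(0.0011600985916346892), np.float64(0.46226415094339623)) bore (array([0.4276, 0.2869]), 114, np.float64(0.0007585169933387688), np.float64(0.631578947368421))
0 outer (array([0.4273, 0.2586]), 95, np.float64(0.0007817285497778714), np.float64(0.6526315789473685)) bore (array([0.4262, 0.2598]), 102, np.float64(0.0009815950504874268), np.float64(0.5686274509803921))
0 outer (array([0.4412, 0.2317]), 120, np.float64(0.0006055329421915364), np.float64(0.6416666666666667)) bore (array([0.442 , 0.2343]), 109, np.float64(0.0004766904992699276), np.float64(0.6605504587155964))
dial (array([0.5015, 0.2834]), 74, np.float64(0.002387401609084676), np.float64(0.44594594594594594))
1 outer (array([0.4271, 0.2873]), 109, np.float64(0.0008124234927352082), np.float64(0.5596330275229358)) bore (array([0.4263, 0.2885]), 115, np.float64(0.0013628663220351701), np.float64(0.2956521739130435))
1 outer (array([0.4273, 0.2554]), 105, np.float64(0.0009583107216185188), np.float64(0.5238095238095238)) bore (array([0.4278, 0.2546]), 99, np.float64(0.0008891105167039785), np.float64(0.5656565656565656))
1 outer (array([0.4399, 0.2319]), 106, np.float64(0.0008327039891970782), np.float64(0.5471698113207547)) bore (array([0.4374, 0.2297]), 107, np.float64(0.0008260229561083167), np.float64(0.5607476635514018))
dot [0.5025 0.2767 0.128 ] [0.5023 0.2767 0.1289]
```

Both views give the knob dot, and so the axis, at (0.502,0.277) and 129 mm high. Nest centres lie about 76 mm from it at bearings of roughly 170, 194 and 218°. I'll refine those later from close up. Next I measure the bolts B1–B3 from two wrist positions.

move_arm --commands '[{"hand": 3.5,"travel": [-3.9,0,0],"twist": [0,0,0]},{"hand": 3.5,"travel": [-3.9,0,0],"twist": [0,0,0]},{"hand": 3.5,"travel": [-3.9,0,0],"twist": [0,0,0]},{"hand": 3.5,"travel": [-3.9,0,0],"twist": [0,0,0]},{"hand": 3.5,"travel": [-3.9,0,0],"twist": [0,0,0]}]'

```text
time: 3.32
position: [0.3861, -0.0646, 0.2595]
tool_rot: [0.706, 0.708, 0.001, 0.001]
ft_force: [0.4, 0.1, 0.1]
grip_width: 0.035
grip_force: 0.0
```

move_arm --commands '[{"hand": 3.5,"travel": [-3.9,0.3,0],"twist": [0,0,0]},{"hand": 3.5,"travel": [-3.9,0.3,0],"twist": [0,0,0]},{"hand": 3.5,"travel": [-3.9,0.3,0],"twist": [0,0,0]},{"hand": 3.5,"travel": [-3.9,0.3,0],"twist": [0,0,0]},{"hand": 3.5,"travel": [-3.9,0.3,0],"twist": [0,0,0]}]'

```text
time: 3.73
position: [0.401, -0.2606, 0.2592]
tool_rot: [0.707, 0.708, 0.0, 0.001]
ft_force: [1.1, 0.1, -1.1]
grip_width: 0.0352
grip_force: 0.0
```

move_arm --commands '[{"hand": 3.5,"travel": [-3.9,0,0],"twist": [0,0,0]},{"hand": 3.5,"travel": [0,0,0],"twist": [0,0,0]},{"hand": 3.5,"travel": [0,0,0],"twist": [0,0,0]},{"hand": 3.5,"travel": [0,0,0],"twist": [0,0,0]}]'

```text
time: 4.07
position: [0.4, -0.2969, 0.2586]
tool_rot: [0.707, 0.707, 0.0, -0.001]
ft_force: [0.2, 0.3, 1.2]
grip_width: 0.0349
grip_force: 0.0
```

```bash
python3 - <<'E'
from h import *
import pickle
o=robot.get_obs();print(o["position"],o["tool_rot"],o["joint_velocities"].max())
c=cam("wrist");pickle.dump(c,open("b1.pkl","wb"));save(c,"b1")
E
```

```text
[ 0.39995845 -0.29692637  0.25857081] [ 7.07011646e-01  7.07201653e-01  3.19905324e-04 -5.02176289e-04] 0.032845482815866425
```

move_arm --commands '[{"hand": 3.5,"travel": [-3,2.5,0],"twist": [0,0,0]},{"hand": 3.5,"travel": [-3,2.5,0],"twist": [0,0,0]},{"hand": 3.5,"travel": [0,0,0],"twist": [0,0,0]},{"hand": 3.5,"travel": [0,0,0],"twist": [0,0,0]},{"hand": 3.5,"travel": [0,0,0],"twist": [0,0,0]}]'

```text
time: 4.53
position: [0.4489, -0.3555, 0.2587]
tool_rot: [0.707, 0.708, 0.0, -0.001]
ft_force: [-0.3, 0.3, -0.3]
grip_width: 0.0349
grip_force: 0.0
```

```bash
python3 - <<'E'
from h import *
import pickle
np.set_printoptions(precision=4,suppress=True)
o=robot.get_obs();print(o["position"],o["tool_rot"])
c=cam("wrist");pickle.dump(c,open("b2.pkl","wb"));save(c,"b2")
a=pickle.load(open("b1.pkl","rb"))
for p in [(.44,-.165),(.448,-.265),(.446,-.324)]: print([proj(k,[*p,z]) for k in(a,c) for z in(0,.044)])
im=np.vstack([a["frame"][:290],c["frame"][:290]]);cv2.imwrite("pics/m4.png",im[:,:,::-1])
E
```

```text
[ 0.4489 -0.3555  0.2587] [ 0.7067  0.7075  0.0002 -0.0012]
[array([357.3229,  80.4305]), array([362.0408,  73.0123]), array([311.2297,  21.5647]), array([310.1332,   6.5653])]
[array([362.5958, 175.1404]), array([367.6756, 179.2605]), array([318.9402, 120.8406]), array([318.8289, 118.4259])]
[array([359.4358, 226.6836]), array([363.9511, 236.495 ]), array([317.1177, 175.6685]), array([316.7954, 179.8119])]
```

View pics/m4.png

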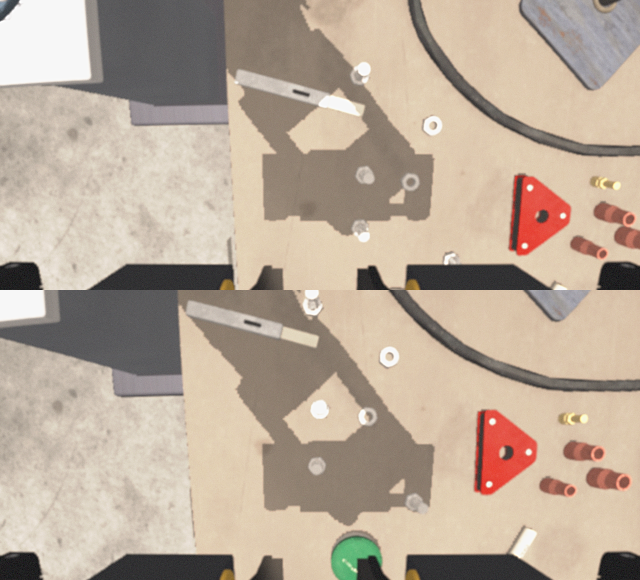

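b1 (top) shows B1, B2 and B3 at about (362,72), (365,175) and (361,230). b2 (bottom, offset 290) shows them at about (313,10), (319,119) and (317,175). I'll zoom in to find the shank tops.

```bash
python3 - <<'E'
from h import *
import pickle
a,c=[pickle.load(open(f,"rb")) for f in("b1.pkl","b2.pkl")]
rows=[]
for k,S in((a,[(362,72),(365,175),(361,230)]),(c,[(313,20),(319,119),(317,175)])):
    r=[]
    for u,v in S:
        p=k["frame"][v-20:v+20,u-20:u+20].astype(float);lo,hi=np.percentile(p,1),np.percentile(p,99)
        p=np.clip((p-lo)/(hi-lo)*255,0,255).astype(np.uint8)
        q=cv2.resize(p,(240,240),interpolation=cv2.INTER_CUBIC)
        for i in range(0,240,60): q[i,::6]=255;q[::6,i]=255
        r.append(q)
    rows.append(np.hstack(r))
cv2.imwrite("pics/m5.png",np.vstack(rows)[:,:,::-1])
E
```

```text
(no output)
```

View pics/m5.png

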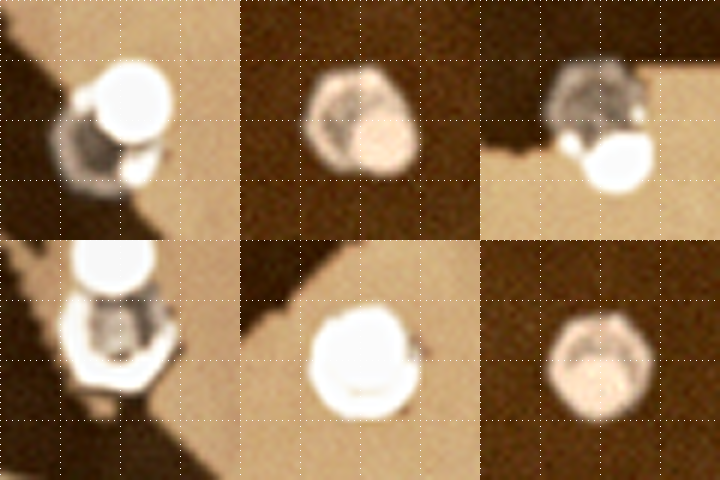

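The zoom shows the shank-top centres. In b1 they are at (363.7,68.4), (368.4,178.3) and (363.4,236.6). In b2 they are at (311.4,2), (319.1,117) and (316.4,179.3).

```bash
python3 - <<'E'
from h import *
import pickle
np.set_printoptions(precision=4,suppress=True)
a,c=[pickle.load(open(f,"rb")) for f in("b1.pkl","b2.pkl")]
for p,q in zip([(363.7,68.4),(368.4,178.3),(363.4,236.6)],[(311.4,2),(319.1,117),(316.4,179.3)]):
    print(tri([(a,*p),(c,*q)]),onz(a,*p,.044),onz(c,*q,.044))
print(robot.get_obs()["position"])
E
```

```text
[ 0.4413 -0.161   0.0443] [ 0.4415 -0.1609  0.044 ] [ 0.4412 -0.1611  0.044 ]
[ 0.4483 -0.2638  0.0467] [ 0.4487 -0.264   0.044 ] [ 0.4483 -0.2637  0.044 ]
[ 0.4454 -0.3235  0.0457] [ 0.4454 -0.3241  0.044 ] [ 0.4456 -0.3235  0.044 ]
[ 0.4485 -0.3553  0.2588]
```

move_arm --commands '[{"hand": 3.5,"travel": [3.16,-0.3,3.9],"twist": [0,0,0]},{"hand": 3.5,"travel": [0,0,3.9],"twist": [0,0,0]},{"hand": 3.5,"travel": [0,0,3.9],"twist": [0,0,0]},{"hand": 3.5,"travel": [0,0,3.9],"twist": [0,0,0]},{"hand": 3.5,"travel": [0,0,0],"twist": [0,0,0]}]'

```text
time: 5.0
position: [0.4419, -0.3257, 0.103]
tool_rot: [0.707, 0.707, 0.0, -0.009]
ft_force: [-1.4, 1.0, -0.3]
grip_width: 0.0348
grip_force: 0.0
```

move_arm --commands '[{"hand": 3.5,"travel": [0,0,2.9],"twist": [0,0,0]},{"hand": 3.5,"travel": [0,0,2.9],"twist": [0,0,0]},{"hand": 3.5,"travel": [0,0,0],"twist": [0,0,0]},{"hand": 3.5,"travel": [0,0,0],"twist": [0,0,0]}]'

```text
time: 5.33
position: [0.4461, -0.3307, 0.0528]
tool_rot: [0.707, 0.707, 0.0, -0.001]
ft_force: [0.2, -0.4, 0.5]
grip_width: 0.0351
grip_force: 0.0
```

move_arm --commands '[{"hand": 0.8,"travel": [0,0,0],"twist": [0,0,0]},{"hand": 0.8,"travel": [0,0,0],"twist": [0,0,0]},{"hand": 0.8,"travel": [0,0,0],"twist": [0,0,0]},{"hand": 0.8,"travel": [0,0,0],"twist": [0,0,0]},{"hand": 0.8,"travel": [0,0,0],"twist": [0,0,0]}]' --force 25

```text
time: 5.75
position: [0.4467, -0.3318, 0.0529]
tool_rot: [0.707, 0.707, -0.0, 0.001]
ft_force: [0.1, 0.2, 1.0]
grip_width: 0.0113
grip_force: 0.9
```

The first row was too long and was cut short, so the grasp sits 8 mm off in y. I'll open, correct and grip again.

move_arm --commands '[{"hand": 3.5,"travel": [0,0,0],"twist": [0,0,0]},{"hand": 3.5,"travel": [0,0,0],"twist": [0,0,0]},{"hand": 3.5,"travel": [0,0,0],"twist": [0,0,0]},{"hand": 3.5,"travel": [0,0,0],"twist": [0,0,0]}]'

```text
time: 6.08
position: [0.4464, -0.3314, 0.0517]
tool_rot: [0.707, 0.707, 0.0, -0.0]
ft_force: [-0.0, -0.7, -0.6]
grip_width: 0.0294
grip_force: 0.0
```

```bash
python3 - <<'E'
from h import *
import pickle
np.set_printoptions(precision=4,suppress=True)
o=robot.get_obs();print(o["position"],o["grip_width"])
t=cam("top");g=t["frame"][215:300,290:460];cv2.imwrite("pics/t2.png",g)
c=cam("wrist");pickle.dump(c,open("b3.pkl","wb"));
im=np.zeros((480,800,3),np.uint8); im[:,:640]=c["frame"]; cv2.imwrite("pics/b3.png",c["frame"][:,:,::-1]); print(proj(c,[.4455,-.3237,.044]))
E
```

```text
[ 0.4464 -0.3314  0.0517] 0.029390955004067465
[317.6197 279.0001]
```

View pics/b3.png

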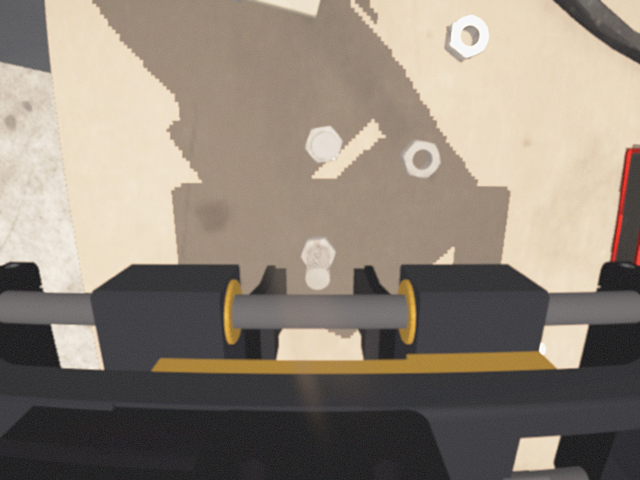

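The bolt still stands, with its shank top at (318,278), where I predicted (317.6,279). I'll correct by the remaining offset and grip.

move_arm --commands '[{"hand": 3.2,"travel": [0.78,-0.08,0],"twist": [0,0,0]},{"hand": 3.2,"travel": [0,0,0.7],"twist": [0,0,0]},{"hand": 3.2,"travel": [0,0,0],"twist": [0,0,0]}]'

```text
time: 6.43
position: [0.4449, -0.3223, 0.0437]
tool_rot: [0.707, 0.707, 0.0, -0.001]
ft_force: [-0.3, 1.5, 0.2]
grip_width: 0.0325
grip_force: 0.0
```

move_arm --commands '[{"hand": 0.8,"travel": [0,0,0],"twist": [0,0,0]},{"hand": 0.8,"travel": [0,0,0],"twist": [0,0,0]},{"hand": 0.8,"travel": [0,0,0],"twist": [0,0,0]},{"hand": 0.8,"travel": [0,0,0],"twist": [0,0,0]},{"hand": 0.8,"travel": [0,0,0],"twist": [0,0,0]}]' --force 25

```text
time: 6.85
position: [0.4456, -0.3238, 0.0448]
tool_rot: [0.707, 0.707, -0.0, 0.0]
ft_force: [0.7, 0.2, 0.1]
grip_width: 0.0108
grip_force: 25.0
```

move_arm --commands '[{"hand": 0.8,"travel": [0,0,0],"twist": [0,0,0]},{"hand": 0.8,"travel": [0,0,0],"twist": [0,0,0]}]'

```text
time: 7.02
position: [0.4456, -0.3237, 0.0448]
tool_rot: [0.707, 0.707, -0.0, 0.0]
ft_force: [0.0, 0.2, -0.6]
grip_width: 0.0108
grip_force: 25.0
```

B3 is gripped at 25 N. I'll lift it, cross in front of the helmet and look at the nests from closer on the way.

move_arm --commands '[{"hand": 0.8,"travel": [0,0,-3.4],"twist": [0,0,0]},{"hand": 0.8,"travel": [0,0,-3.4],"twist": [0,0,0]},{"hand": 0.8,"travel": [0,0,-3.4],"twist": [0,0,0]},{"hand": 0.8,"travel": [0,0,-3.4],"twist": [0,0,0]},{"hand": 0.8,"travel": [2,-1,0],"twist": [0,0,0]}]'

```text
time: 7.43
position: [0.4411, -0.3107, 0.1876]
tool_rot: [0.708, 0.706, -0.001, 0.01]
ft_force: [2.0, -1.8, -0.2]
grip_width: 0.0109
grip_force: 25.0
```

move_arm --commands '[{"hand": 0.8,"travel": [3.7,-1,0],"twist": [0,0,0]},{"hand": 0.8,"travel": [3.7,-1,0],"twist": [0,0,0]},{"hand": 0.8,"travel": [3.7,-0.5,0],"twist": [0,0,0]},{"hand": 0.8,"travel": [3.7,0,0],"twist": [0,0,0]},{"hand": 0.8,"travel": [3.7,0,0],"twist": [0,0,0]}]'

```text
time: 7.85
position: [0.4099, -0.117, 0.1809]
tool_rot: [0.708, 0.706, 0.0, -0.0]
ft_force: [1.6, 0.9, -0.3]
grip_width: 0.0109
grip_force: 25.0
```

move_arm --commands '[{"hand": 0.8,"travel": [3.7,0,0],"twist": [0,0,0]},{"hand": 0.8,"travel": [3.7,0,0],"twist": [0,0,0]},{"hand": 0.8,"travel": [3.7,0,0],"twist": [0,0,0]},{"hand": 0.8,"travel": [3.7,0,0],"twist": [0,0,0]},{"hand": 0.8,"travel": [3.7,0,0],"twist": [0,0,0]}]'

```text
time: 8.27
position: [0.4106, 0.0681, 0.1809]
tool_rot: [0.708, 0.707, 0.0, 0.0]
ft_force: [0.7, 0.1, -0.9]
grip_width: 0.0105
grip_force: 25.0
```

move_arm --commands '[{"hand": 0.8,"travel": [3.7,0,0],"twist": [0,0,0]},{"hand": 0.8,"travel": [3.7,0,0],"twist": [0,0,0]},{"hand": 0.8,"travel": [3,0,0],"twist": [0,0,0]},{"hand": 0.8,"travel": [0,0,0],"twist": [0,0,0]},{"hand": 0.8,"travel": [0,0,0],"twist": [0,0,0]}]'

```text
time: 8.68
position: [0.4106, 0.1718, 0.1808]
tool_rot: [0.706, 0.708, -0.0, 0.0]
ft_force: [-1.0, -0.5, -0.8]
grip_width: 0.0103
grip_force: 25.0
```

```bash
sleep 0; python3 - <<'E'
from h import *
import pickle
o=robot.get_obs();print(o["position"],o["tool_rot"],o["grip_force"],o["ft_force"])
c=cam("wrist");pickle.dump(c,open("d4.pkl","wb"));save(c,"d4")
from circ import fit
for p in [(.4274,.2897),(.4286,.2582),(.4425,.2298)]:
    print(proj(c,[*p,.0815]));
    for r,n in((.015,"outer"),(.0125,"bore")): print(n,fit(c,p,.0815,r,.0022,.0005))
for f in("d2","d3"): print([proj(pickle.load(open(f+".pkl","rb")),[*p,.0815]) for p in [(.4274,.2897),(.4286,.2582),(.4425,.2298)]])
E
```

```text
[0.41060284 0.17176902 0.18076608] [ 7.05964142e-01  7.08247567e-01 -4.65576629e-05  1.06655705e-04] 24.999152719974518 [-1.04705927 -0.47565717 -0.77647703]
[346.2396  63.3549]
outer (array([0.4264, 0.2867]), 110, np.float64(0.0006096770327961038), np.float64(0.7545454545454545))
bore (array([0.4267, 0.2899]), 73, np.float64(0.00019313617295359416), np.float64(0.958904109589041))
[347.2704 114.126 ]
outer (array([0.4277, 0.2556]), 96, np.float64(0.0007947974828019146), np.float64(0.625))
bore (array([0.429, 0.257]), 98, np.float64(0.0007368672370919481), np.float64(0.7142857142857143))
[367.1329 158.1131]
outer (array([0.44  , 0.2297]), 114, np.float64(0.0006105500876295022), np.float64(0.6140350877192983))
bore (array([0.4426, 0.2294]), 75, np.float64(0.0001988809204326921), np.float64(0.8533333333333334))
[array([317.9382, 129.4949]), array([319.329 , 166.0435]), array([334.6938, 197.7616])]
[array([370.4549,  33.3762]), array([371.0111,  72.8783]), array([386.2325, 107.6989])]
```

The close view gives clean bore fits: nest 1 at (0.4267,0.2899) and nest 3 at (0.4426,0.2294), which are 62.6 mm apart (61.8 expected). From those, nest 2 is at (0.4283,0.2580). I'll place the first bolt in nest 3.

move_arm --commands '[{"hand": 0.8,"travel": [2.0,1.1,0.5],"twist": [0,0,0]},{"hand": 0.8,"travel": [2.0,1.1,0.5],"twist": [0,0,0]},{"hand": 0.8,"travel": [1.76,1.0,1],"twist": [0,0,0]},{"hand": 0.8,"travel": [0,0,1],"twist": [0,0,0]},{"hand": 0.8,"travel": [0,0,0],"twist": [0,0,0]}]'

```text
time: 9.15
position: [0.4429, 0.2268, 0.1492]
tool_rot: [0.708, 0.706, -0.002, -0.001]
ft_force: [-0.7, -0.3, -0.2]
grip_width: 0.0106
grip_force: 25.0
```

move_arm --commands '[{"hand": 0.8,"travel": [0,0,0],"twist": [0,0,0]},{"hand": 0.8,"travel": [0,0,0],"twist": [0,0,0]}]'

```text
time: 9.32
position: [0.4429, 0.2267, 0.1509]
tool_rot: [0.708, 0.706, -0.0, -0.0]
ft_force: [-0.0, -0.2, -0.3]
grip_width: 0.0106
grip_force: 25.0
```

move_arm --commands '[{"hand": 0.8,"travel": [0.27,-0.03,0],"twist": [0,0,0]},{"hand": 0.8,"travel": [0,0,1],"twist": [0,0,0]},{"hand": 0.8,"travel": [0,0,0.8],"twist": [0,0,0]},{"hand": 0.8,"travel": [0,0,0.6],"twist": [0,0,0]},{"hand": 0.8,"travel": [0,0,0],"twist": [0,0,0]}]'

```text
time: 9.73
position: [0.4419, 0.2302, 0.1258]
tool_rot: [0.708, 0.707, -0.001, -0.001]
ft_force: [-0.1, -0.1, -0.5]
grip_width: 0.0105
grip_force: 25.0
```

move_arm --commands '[{"hand": 0.8,"travel": [-0.05,0.05,0.6],"twist": [0,0,0]},{"hand": 0.8,"travel": [0,0,0.6],"twist": [0,0,0]},{"hand": 0.8,"travel": [0,0,0.6],"twist": [0,0,0]},{"hand": 0.8,"travel": [0,0,0.5],"twist": [0,0,0]},{"hand": 0.8,"travel": [0,0,0.3],"twist": [0,0,0]}]'

```text
time: 10.15
position: [0.443, 0.2301, 0.0999]
tool_rot: [0.707, 0.707, -0.0, -0.0]
ft_force: [0.0, -0.1, -0.6]
grip_width: 0.0104
grip_force: 25.0
```

move_arm --commands '[{"hand": 0.8,"travel": [0,0,0],"twist": [0,0,0]},{"hand": 0.8,"travel": [0,0,0],"twist": [0,0,0]}]'

```text
time: 10.32
position: [0.4432, 0.2302, 0.1005]
tool_rot: [0.707, 0.707, -0.0, -0.0]
ft_force: [0.0, 0.3, -0.6]
grip_width: 0.011
grip_force: 25.0
```

move_arm --commands '[{"hand": 0.8,"travel": [0,0,0.2],"twist": [0,0,0]},{"hand": 0.8,"travel": [0,0,0],"twist": [0,0,0]},{"hand": 2.6,"travel": [0,0,0],"twist": [0,0,0]},{"hand": 2.6,"travel": [0,0,0],"twist": [0,0,0]},{"hand": 2.6,"travel": [0,0,0],"twist": [0,0,0]}]'

```text
time: 10.73
position: [0.4435, 0.2302, 0.099]
tool_rot: [0.707, 0.707, 0.0, 0.0]
ft_force: [-0.1, 0.2, 0.5]
grip_width: 0.0224
grip_force: 0.0
```

move_arm --commands '[{"hand": 2.6,"travel": [0,0,0],"twist": [0,0,0]},{"hand": 2.6,"travel": [0,0,-1],"twist": [0,0,0]},{"hand": 2.6,"travel": [0,0,-3],"twist": [0,0,0]},{"hand": 2.6,"travel": [0,0,-3],"twist": [0,0,0]},{"hand": 3,"travel": [-1.6,-1,-1],"twist": [0,0,0]}]'

```text
time: 11.15
position: [0.438, 0.2164, 0.1832]
tool_rot: [0.707, 0.707, 0.005, 0.003]
ft_force: [0.7, -0.9, 0.1]
grip_width: 0.028
grip_force: 0.0
```

move_arm --commands '[{"hand": 3,"travel": [-3.8,-1,0],"twist": [0,0,0]},{"hand": 3,"travel": [-3.8,-1,0],"twist": [0,0,0]},{"hand": 3,"travel": [-3.8,0,0],"twist": [0,0,0]},{"hand": 3,"travel": [0,0,0],"twist": [0,0,0]},{"hand": 3,"travel": [0,0,0],"twist": [0,0,0]}]'

```text
time: 11.57
position: [0.4137, 0.0986, 0.1796]
tool_rot: [0.709, 0.705, 0.001, 0.0]
ft_force: [-0.2, 0.1, -0.3]
grip_width: 0.03
grip_force: 0.0
```

```bash
python3 - <<'E'
from h import *
import pickle
o=robot.get_obs();print(o["position"],o["tool_rot"])
c=cam("wrist");pickle.dump(c,open("d5.pkl","wb"));save(c,"d5")
k=[proj(c,[*p,.0815]).round().astype(int) for p in [(.4267,.2899),(.4283,.258),(.4426,.2294)]];print(k, proj(c,[.4426,.2294,.0975]))
u,v=k[1];y0=max(v-75,0)
cv2.imwrite("pics/d5c.png",cv2.resize(c["frame"][y0:y0+150,u-90:u+110],(800,600),interpolation=cv2.INTER_CUBIC)[:,:,::-1]);print(u-90,y0)
E
```

```text
[0.41368792 0.09863398 0.17959793] [7.09217963e-01 7.04988929e-01 5.53736102e-04 4.30128382e-04]
[array([339, -62]), array([341,  -7]), array([364,  42])] [367.01901271  34.48157953]
251 0
```

View pics/d5c.png

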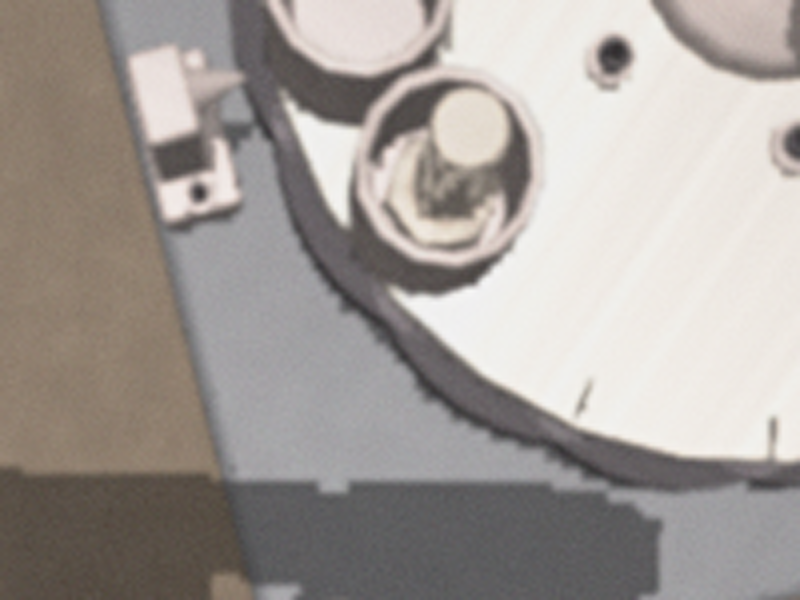

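The last crop shows bolt B3 upright and seated in nest 3. Its shank top is at (369,31.5) against a predicted (367,34.5), and the rim is where I computed it. Now B2, at (0.4485,-0.2638).

move_arm --commands '[{"hand": 3,"travel": [-3.6,0,0],"twist": [0,0,0]},{"hand": 3,"travel": [-3.6,0,0],"twist": [0,0,0]},{"hand": 3,"travel": [-3.6,0,0],"twist": [0,0,0]},{"hand": 3,"travel": [-3.6,0,0],"twist": [0,0,0]},{"hand": 3,"travel": [-3.6,0.5,0],"twist": [0,0,0]}]'

```text
time: 12.03
position: [0.4177, -0.0793, 0.1789]
tool_rot: [0.706, 0.708, -0.0, -0.001]
ft_force: [0.6, 0.4, -0.4]
grip_width: 0.0302
grip_force: 0.0
```

move_arm --commands '[{"hand": 3,"travel": [-3.6,0.6,0.5],"twist": [0,0,0]},{"hand": 3,"travel": [-3.6,0.6,0.5],"twist": [0,0,0]},{"hand": 3,"travel": [-3.6,0.6,0.5],"twist": [0,0,0]},{"hand": 3,"travel": [-3.6,0.6,0.5],"twist": [0,0,0]},{"hand": 3,"travel": [-3.6,0.6,0.5],"twist": [0,0,0]}]'

```text
time: 12.45
position: [0.4493, -0.2601, 0.1536]
tool_rot: [0.707, 0.708, 0.0, 0.0]
ft_force: [0.9, -0.1, -0.4]
grip_width: 0.0296
grip_force: 0.0
```

move_arm --commands '[{"hand": 3,"travel": [0,0,3.0],"twist": [0,0,0]},{"hand": 3,"travel": [0,0,3],"twist": [0,0,0]},{"hand": 3,"travel": [0,0,0],"twist": [0,0,0]},{"hand": 3,"travel": [0,0,0],"twist": [0,0,0]}]'

```text
time: 12.78
position: [0.4477, -0.2577, 0.0926]
tool_rot: [0.707, 0.707, 0.0, -0.002]
ft_force: [-0.4, 0.6, 1.2]
grip_width: 0.0297
grip_force: 0.0
```

Correcting by dy −6 mm and dx about +0.5 mm, then going 47.6 mm down.

move_arm --commands '[{"hand": 3,"travel": [-0.6,0.05,0],"twist": [0,0,0]},{"hand": 3,"travel": [0,0,1.5],"twist": [0,0,0]},{"hand": 3,"travel": [0,0,1.7],"twist": [0,0,0]},{"hand": 3,"travel": [0,0,1.5],"twist": [0,0,0]},{"hand": 3,"travel": [0,0,0],"twist": [0,0,0]}]'

```text
time: 13.2
position: [0.4488, -0.2654, 0.0468]
tool_rot: [0.707, 0.707, -0.0, -0.0]
ft_force: [-0.2, -0.7, -0.3]
grip_width: 0.0299
grip_force: 0.0
```

move_arm --commands '[{"hand": 3,"travel": [0,0,0],"twist": [0,0,0]},{"hand": 3,"travel": [0,0,0],"twist": [0,0,0]}]'

```text
time: 13.37
position: [0.4496, -0.2664, 0.0485]
tool_rot: [0.707, 0.707, 0.0, 0.002]
ft_force: [0.5, -0.4, 0.2]
grip_width: 0.03
grip_force: 0.0
```

move_arm --commands '[{"hand": 3,"travel": [0.26,-0.1,0.37],"twist": [0,0,0]},{"hand": 3,"travel": [0,0,0],"twist": [0,0,0]},{"hand": 0.8,"travel": [0,0,0],"twist": [0,0,0]},{"hand": 0.8,"travel": [0,0,0],"twist": [0,0,0]},{"hand": 0.8,"travel": [0,0,0],"twist": [0,0,0]}]'

```text
time: 13.78
position: [0.4475, -0.2633, 0.0433]
tool_rot: [0.707, 0.707, 0.0, 0.0]
ft_force: [0.1, -0.2, -0.3]
grip_width: 0.0174
grip_force: 0.0
```

move_arm --commands '[{"hand": 0.8,"travel": [0,0,0],"twist": [0,0,0]},{"hand": 0.8,"travel": [0,0,0],"twist": [0,0,0]},{"hand": 0.8,"travel": [0,0,0],"twist": [0,0,0]},{"hand": 0.8,"travel": [0,0,0],"twist": [0,0,0]}]'

```text
time: 14.12
position: [0.4475, -0.2633, 0.0431]
tool_rot: [0.708, 0.707, 0.0, 0.0]
ft_force: [0.3, -0.8, 0.6]
grip_width: 0.0108
grip_force: 25.0
```

move_arm --commands '[{"hand": 0.8,"travel": [0,0,-3.4],"twist": [0,0,0]},{"hand": 0.8,"travel": [0,0,-3.4],"twist": [0,0,0]},{"hand": 0.8,"travel": [0,0,-3.4],"twist": [0,0,0]},{"hand": 0.8,"travel": [0,0,-3.4],"twist": [0,0,0]},{"hand": 0.8,"travel": [2,-0.9,0],"twist": [0,0,0]}]'

```text
time: 14.53
position: [0.444, -0.2496, 0.1853]
tool_rot: [0.708, 0.706, 0.0, 0.01]
ft_force: [1.7, -0.2, -0.3]
grip_width: 0.0112
grip_force: 25.0
```

move_arm --commands '[{"hand": 0.8,"travel": [3.7,-1,0],"twist": [0,0,0]},{"hand": 0.8,"travel": [3.7,0,0],"twist": [0,0,0]},{"hand": 0.8,"travel": [3.7,0,0],"twist": [0,0,0]},{"hand": 0.8,"travel": [3.7,0,0],"twist": [0,0,0]},{"hand": 0.8,"travel": [3.7,0,0],"twist": [0,0,0]}]'

```text
time: 14.95
position: [0.4278, -0.0566, 0.1791]
tool_rot: [0.708, 0.706, -0.0, -0.0]
ft_force: [0.7, -0.1, -1.0]
grip_width: 0.0107
grip_force: 25.0
```

move_arm --commands '[{"hand": 0.8,"travel": [3.7,0,0],"twist": [0,0,0]},{"hand": 0.8,"travel": [3.7,0,0],"twist": [0,0,0]},{"hand": 0.8,"travel": [3.7,0,0],"twist": [0,0,0]},{"hand": 0.8,"travel": [3.7,0,0],"twist": [0,0,0]},{"hand": 0.8,"travel": [3.7,0,0],"twist": [0,0,0]}]'

```text
time: 15.37
position: [0.428, 0.1286, 0.179]
tool_rot: [0.708, 0.707, -0.0, -0.0]
ft_force: [0.9, 0.0, -0.3]
grip_width: 0.0102
grip_force: 25.0
```

move_arm --commands '[{"hand": 0.8,"travel": [3.7,0,0],"twist": [0,0,0]},{"hand": 0.8,"travel": [3.7,0,0],"twist": [0,0,0]},{"hand": 0.8,"travel": [3.7,0,0],"twist": [0,0,0]},{"hand": 0.8,"travel": [0,0,0],"twist": [0,0,0]},{"hand": 0.8,"travel": [0,0,0],"twist": [0,0,0]}]'

```text
time: 15.78
position: [0.4282, 0.2395, 0.1788]
tool_rot: [0.706, 0.708, -0.0, -0.0]
ft_force: [0.2, 0.2, -0.4]
grip_width: 0.0107
grip_force: 25.0
```

move_arm --commands '[{"hand": 0.8,"travel": [0,0,0],"twist": [0,0,0]}]'

```text
time: 15.87
position: [0.4282, 0.2375, 0.1787]
tool_rot: [0.707, 0.707, -0.001, -0.0]
ft_force: [-0.7, -0.5, -0.9]
grip_width: 0.0108
grip_force: 25.0
```

move_arm --commands '[{"hand": 0.8,"travel": [1.0,0,0],"twist": [0,0,0]},{"hand": 0.8,"travel": [1.0,0,1],"twist": [0,0,0]},{"hand": 0.8,"travel": [0,0,1.3],"twist": [0,0,0]},{"hand": 0.8,"travel": [0,0,1.3],"twist": [0,0,0]},{"hand": 0.8,"travel": [0,0,0],"twist": [0,0,0]}]'

```text
time: 16.28
position: [0.4274, 0.257, 0.1406]
tool_rot: [0.708, 0.706, -0.002, -0.001]
ft_force: [-0.3, 0.3, -0.1]
grip_width: 0.0107
grip_force: 25.0
```

move_arm --commands '[{"hand": 0.8,"travel": [0,0,0],"twist": [0,0,0]},{"hand": 0.8,"travel": [0,0,0],"twist": [0,0,0]}]'

```text
time: 16.45
position: [0.4292, 0.2577, 0.1431]
tool_rot: [0.708, 0.706, 0.0, -0.0]
ft_force: [-0.2, -0.0, -1.1]
grip_width: 0.0108
grip_force: 25.0
```

move_arm --commands '[{"hand": 0.8,"travel": [0,-0.08,0.8],"twist": [0,0,0]},{"hand": 0.8,"travel": [0,0,0.8],"twist": [0,0,0]},{"hand": 0.8,"travel": [0,0,0.8],"twist": [0,0,0]},{"hand": 0.8,"travel": [0,0,0.8],"twist": [0,0,0]},{"hand": 0.8,"travel": [0,0,0.6],"twist": [0,0,0]}]'

```text
time: 16.87
position: [0.4277, 0.2577, 0.1039]
tool_rot: [0.707, 0.707, -0.001, -0.0]
ft_force: [-0.2, -0.8, -1.4]
grip_width: 0.0107
grip_force: 25.0
```

move_arm --commands '[{"hand": 0.8,"travel": [0,0,0.5],"twist": [0,0,0]},{"hand": 0.8,"travel": [0,0,0],"twist": [0,0,0]},{"hand": 0.8,"travel": [0,0,0],"twist": [0,0,0]}]'

```text
time: 17.12
position: [0.4279, 0.2578, 0.0996]
tool_rot: [0.707, 0.707, -0.0, -0.0]
ft_force: [0.6, 0.4, -0.5]
grip_width: 0.0105
grip_force: 25.0
```

move_arm --commands '[{"hand": 0.8,"travel": [0,0,0.15],"twist": [0,0,0]},{"hand": 0.8,"travel": [0,0,0],"twist": [0,0,0]},{"hand": 2.6,"travel": [0,0,0],"twist": [0,0,0]},{"hand": 2.6,"travel": [0,0,0],"twist": [0,0,0]},{"hand": 2.6,"travel": [0,0,0],"twist": [0,0,0]}]'

```text
time: 17.53
position: [0.4283, 0.2579, 0.0989]
tool_rot: [0.707, 0.707, 0.0, 0.0]
ft_force: [-0.1, -0.4, 0.2]
grip_width: 0.0219
grip_force: 0.0
```

move_arm --commands '[{"hand": 2.6,"travel": [0,0,0],"twist": [0,0,0]},{"hand": 2.6,"travel": [0,0,-1],"twist": [0,0,0]},{"hand": 2.6,"travel": [0,0,-3],"twist": [0,0,0]},{"hand": 2.6,"travel": [0,0,-3],"twist": [0,0,0]},{"hand": 3,"travel": [-1.6,0,-1],"twist": [0,0,0]}]'

```text
time: 17.95
position: [0.4306, 0.244, 0.1828]
tool_rot: [0.707, 0.707, 0.004, 0.002]
ft_force: [1.9, 0.5, 0.3]
grip_width: 0.0278
grip_force: 0.0
```

move_arm --commands '[{"hand": 3,"travel": [-3.8,0,0],"twist": [0,0,0]},{"hand": 3,"travel": [-3.8,0,0],"twist": [0,0,0]},{"hand": 3,"travel": [-3.8,0,0],"twist": [0,0,0]},{"hand": 3,"travel": [-3.4,0,0],"twist": [0,0,0]},{"hand": 3,"travel": [0,0,0],"twist": [0,0,0]}]'

```text
time: 18.37
position: [0.4285, 0.0892, 0.1794]
tool_rot: [0.709, 0.705, -0.0, 0.001]
ft_force: [0.1, 0.4, -1.0]
grip_width: 0.0298
grip_force: 0.0
```

```bash
python3 - <<'E'
from h import *
import pickle
from circ import fit
np.set_printoptions(precision=4,suppress=True)
o=robot.get_obs();print(o["position"],o["tool_rot"])
c=cam("wrist");pickle.dump(c,open("d6.pkl","wb"));save(c,"d6")
# bolt shank tops: bright discs r=6mm at z .0975
for p in [(.4426,.2294),(.4283,.258),(.4267,.2899)]:
    print(proj(c,[*p,.0815]),"bore",fit(c,p,.0815,.0125,.0022,.0005),"shank",fit(c,p,.0975,.006,.003,.0005))
E
```

```text
[0.4285 0.0892 0.1794] [ 0.7094  0.7048 -0.0002  0.0011]
[340.3014  25.0818] bore (array([0.4424, 0.2305]), 71, np.float64(0.0003494970798796314), np.float64(0.8309859154929577)) shank (array([0.4434, 0.2317]), 87, np.float64(0.0002006350910634955), np.float64(0.9885057471264368))Traceback (most recent call last):
  File "<stdin>", line 9, in <module>
  File "circ.py", line 19, in fit
    s=least_squares(lambda x:np.hypot(*(P-x[:2]).T)-r,cen,loss="soft_l1",f_scale=sl);cen=s.x
    return func(*args, **kwargs)
    vector_fun = VectorFunction(
        fun_wrapped,
    ...<6 lines>...
        workers=workers
    )
    self._update_fun()
    ~~~~~~~~~~~~~~~~^^
    self.f = self.fun_wrapped(xp_copy(self.x))
             ~~~~~~~~~~~~~~~~^^^^^^^^^^^^^^^^^
    return np.atleast_1d(self.fun(x))
                         ~~~~~~~~^^^
    return self.f(x, *self.args, **self.kwargs)
           ~~~~~~^^^^^^^^^^^^^^^^^^^^^^^^^^^^^^
  File "circ.py", line 19, in <lambda>
    s=least_squares(lambda x:np.hypot(*(P-x[:2]).T)-r,cen,loss="soft_l1",f_scale=sl);cen=s.x
                                        ~^~~~~~
ValueError: operands could not be broadcast together with shapes (0,) (2,)
```

The shank fit confirms the bolt in nest 3 is within 1.5 mm of the bore centre. Nest 2 was out of view, so I'll check it on the next trip. Now B1, at (0.4413,-0.161).

move_arm --commands '[{"hand": 3,"travel": [-3.6,0,0],"twist": [0,0,0]},{"hand": 3,"travel": [-3.6,0.2,0],"twist": [0,0,0]},{"hand": 3,"travel": [-3.6,0.2,0],"twist": [0,0,0]},{"hand": 3,"travel": [-3.6,0.2,0],"twist": [0,0,0]},{"hand": 3,"travel": [-3.6,0.2,0],"twist": [0,0,0]}]'

```text
time: 18.83
position: [0.4361, -0.0866, 0.1791]
tool_rot: [0.707, 0.707, 0.0, 0.0]
ft_force: [0.6, -0.5, -0.4]
grip_width: 0.0299
grip_force: 0.0
```

move_arm --commands '[{"hand": 3,"travel": [-3.6,0.2,1],"twist": [0,0,0]},{"hand": 3,"travel": [-3.5,0.2,1],"twist": [0,0,0]},{"hand": 3,"travel": [0,0,3],"twist": [0,0,0]},{"hand": 3,"travel": [0,0,3],"twist": [0,0,0]},{"hand": 3,"travel": [0,0,0],"twist": [0,0,0]}]'

```text
time: 19.25
position: [0.4375, -0.1555, 0.0949]
tool_rot: [0.708, 0.706, -0.001, -0.005]
ft_force: [-0.1, 0.7, -0.6]
grip_width: 0.03
grip_force: 0.0
```

move_arm --commands '[{"hand": 3,"travel": [0,0,0],"twist": [0,0,0]},{"hand": 3,"travel": [0,0,0],"twist": [0,0,0]}]'

```text
time: 19.42
position: [0.4404, -0.1565, 0.0996]
tool_rot: [0.707, 0.707, 0.0, 0.0]
ft_force: [0.5, 0.0, 0.4]
grip_width: 0.03
grip_force: 0.0
```

move_arm --commands '[{"hand": 3,"travel": [-0.45,0.1,0.4],"twist": [0,0,0]},{"hand": 3,"travel": [0,0,1.6],"twist": [0,0,0]},{"hand": 3,"travel": [0,0,1.6],"twist": [0,0,0]},{"hand": 3,"travel": [0,0,1.4],"twist": [0,0,0]},{"hand": 3,"travel": [0,0,0.4],"twist": [0,0,0]}]'

```text
time: 19.83
position: [0.4412, -0.1617, 0.0446]
tool_rot: [0.707, 0.707, 0.0, 0.0]
ft_force: [0.7, -0.5, -0.1]
grip_width: 0.0297
grip_force: 0.0
```

move_arm --commands '[{"hand": 3,"travel": [0,0,0],"twist": [0,0,0]},{"hand": 3,"travel": [0,0,0],"twist": [0,0,0]},{"hand": 3,"travel": [0,0,0],"twist": [0,0,0]}]'

```text
time: 20.08
position: [0.4414, -0.1621, 0.0457]
tool_rot: [0.707, 0.707, 0.0, 0.001]
ft_force: [0.4, 0.2, 0.1]
grip_width: 0.03
grip_force: 0.0
```

Good. I'll close, lift and carry B1 towards (0.4267,0.2899), stopping at y≈0.17 for a check picture.

move_arm --commands '[{"hand": 0.8,"travel": [0.1,0,0.05],"twist": [0,0,0]},{"hand": 0.8,"travel": [0,0,0],"twist": [0,0,0]},{"hand": 0.8,"travel": [0,0,0],"twist": [0,0,0]},{"hand": 0.8,"travel": [0,0,0],"twist": [0,0,0]},{"hand": 0.8,"travel": [0,0,0],"twist": [0,0,0]}]'

```text
time: 20.5
position: [0.4408, -0.1608, 0.0443]
tool_rot: [0.707, 0.707, 0.0, 0.0]
ft_force: [0.3, 0.7, 2.5]
grip_width: 0.0108
grip_force: 25.0
```

move_arm --commands '[{"hand": 0.8,"travel": [0,0,0],"twist": [0,0,0]},{"hand": 0.8,"travel": [0,0,0],"twist": [0,0,0]}]'

```text
time: 20.67
position: [0.4409, -0.1608, 0.0443]
tool_rot: [0.707, 0.707, 0.0, 0.0]
ft_force: [0.2, -0.2, 2.3]
grip_width: 0.0103
grip_force: 25.0
```

move_arm --commands '[{"hand": 0.8,"travel": [0,0,-3.4],"twist": [0,0,0]},{"hand": 0.8,"travel": [0,0,-3.4],"twist": [0,0,0]},{"hand": 0.8,"travel": [0,0,-3.4],"twist": [0,0,0]},{"hand": 0.8,"travel": [0,0,-3.4],"twist": [0,0,0]},{"hand": 0.8,"travel": [2,-0.5,0],"twist": [0,0,0]}]'

```text
time: 21.08
position: [0.4412, -0.1456, 0.1856]
tool_rot: [0.708, 0.706, 0.002, 0.008]
ft_force: [1.2, -0.0, -0.3]
grip_width: 0.0106
grip_force: 25.0
```

move_arm --commands '[{"hand": 0.8,"travel": [3.7,-1,0],"twist": [0,0,0]},{"hand": 0.8,"travel": [3.7,0,0],"twist": [0,0,0]},{"hand": 0.8,"travel": [3.7,0,0],"twist": [0,0,0]},{"hand": 0.8,"travel": [3.7,0,0],"twist": [0,0,0]},{"hand": 0.8,"travel": [3.7,0,0],"twist": [0,0,0]}]'

```text
time: 21.5
position: [0.4251, 0.0458, 0.1799]
tool_rot: [0.708, 0.706, -0.0, -0.0]
ft_force: [1.2, 0.5, -0.4]
grip_width: 0.0103
grip_force: 25.0
```

move_arm --commands '[{"hand": 0.8,"travel": [3.7,0,0],"twist": [0,0,0]},{"hand": 0.8,"travel": [3.7,0,0],"twist": [0,0,0]},{"hand": 0.8,"travel": [3.7,0,0],"twist": [0,0,0]},{"hand": 0.8,"travel": [0,0,0],"twist": [0,0,0]},{"hand": 0.8,"travel": [0,0,0],"twist": [0,0,0]}]'

```text
time: 21.92
position: [0.4251, 0.1569, 0.1798]
tool_rot: [0.706, 0.709, -0.0, -0.0]
ft_force: [-0.1, -0.4, -0.3]
grip_width: 0.0108
grip_force: 25.0
```

move_arm --commands '[{"hand": 0.8,"travel": [0,0,0],"twist": [0,0,0]},{"hand": 0.8,"travel": [0,0,0],"twist": [0,0,0]}]'

```text
time: 22.08
position: [0.4258, 0.1542, 0.1798]
tool_rot: [0.708, 0.706, -0.0, -0.0]
ft_force: [-0.0, -0.9, -0.4]
grip_width: 0.0107
grip_force: 25.0
```

```bash
cat > chk.py <<'E'
from h import *
from circ import fit
np.set_printoptions(precision=4,suppress=True)
o=robot.get_obs();print(o["position"],o["tool_rot"],o["grip_force"],o["grip_width"])
c=cam("wrist");save(c,"chk%d"%int(o["time"]*100))
for p in [(.4426,.2294),(.4283,.258),(.4267,.2899)]:
    uv=proj(c,[*p,.0815]);print(uv)
    for n,z,r,w in(("bore",.0815,.0125,.0022),("shank",.0975,.006,.003)):
        try: print(n,fit(c,p,z,r,w,.0005))
        except Exception as e: print(n,"fail")
E
python3 chk.py
```

```text
[0.4258 0.1542 0.1798] [ 0.7079  0.7063 -0.0005 -0.0001] 24.998706579208374 0.010717764167494726
[344.7444 131.4347]
bore (array([0.4427, 0.2295]), 86, np.float64(0.00039472122595479806), np.float64(0.7209302325581395))
shank (array([0.4472, 0.2303]), 102, np.float64(0.0007958420460920882), np.float64(0.5686274509803921))
[322.997   85.9374]
bore (array([0.4278, 0.2582]), 70, np.float64(0.00020407229917247284), np.float64(0.9142857142857143))
shank (array([0.4285, 0.2579]), 104, np.float64(0.00021814857125736047), np.float64(0.8269230769230769))
[320.3959  33.2105]
bore (array([0.4267, 0.29  ]), 76, np.float64(0.0001842167678637813), np.float64(0.9605263157894737))
shank (array([0.4253, 0.2922]), 83, np.float64(0.0010361127296884872), np.float64(0.46987951807228917))
```

Nest 2's bolt is centred to within a millimetre, and nest 1's bore is confirmed at (0.4267,0.2900).

move_arm --commands '[{"hand": 0.8,"travel": [3.4,0,0],"twist": [0,0,0]},{"hand": 0.8,"travel": [3.4,0,0],"twist": [0,0,0]},{"hand": 0.8,"travel": [3.4,0,0],"twist": [0,0,0]},{"hand": 0.8,"travel": [3.4,0.1,0],"twist": [0,0,0]},{"hand": 0.8,"travel": [0,0,1.7],"twist": [0,0,0]}]'

```text
time: 22.55
position: [0.4311, 0.2959, 0.1657]
tool_rot: [0.707, 0.707, 0.006, 0.001]
ft_force: [1.0, -0.2, 0.5]
grip_width: 0.0107
grip_force: 25.0
```

move_arm --commands '[{"hand": 0.8,"travel": [0,0,1.7],"twist": [0,0,0]},{"hand": 0.8,"travel": [0,0,0],"twist": [0,0,0]},{"hand": 0.8,"travel": [0,0,0],"twist": [0,0,0]},{"hand": 0.8,"travel": [0,0,0],"twist": [0,0,0]}]'

```text
time: 22.88
position: [0.4278, 0.2903, 0.1465]
tool_rot: [0.708, 0.706, 0.0, 0.0]
ft_force: [0.9, 0.6, -0.0]
grip_width: 0.0106
grip_force: 25.0
```

move_arm --commands '[{"hand": 0.8,"travel": [0,-0.1,0.8],"twist": [0,0,0]},{"hand": 0.8,"travel": [0,0,0.8],"twist": [0,0,0]},{"hand": 0.8,"travel": [0,0,0.8],"twist": [0,0,0]},{"hand": 0.8,"travel": [0,0,0.8],"twist": [0,0,0]},{"hand": 0.8,"travel": [0,0,0.6],"twist": [0,0,0]}]'

```text
time: 23.3
position: [0.4258, 0.291, 0.107]
tool_rot: [0.708, 0.707, -0.001, -0.0]
ft_force: [0.9, 0.4, -0.6]
grip_width: 0.0108
grip_force: 25.0
```

move_arm --commands '[{"hand": 0.8,"travel": [0,0,0.6],"twist": [0,0,0]},{"hand": 0.8,"travel": [0,0,0.3],"twist": [0,0,0]},{"hand": 0.8,"travel": [0,0,0],"twist": [0,0,0]},{"hand": 0.8,"travel": [0,0,0],"twist": [0,0,0]}]'

```text
time: 23.63
position: [0.4261, 0.2914, 0.0989]
tool_rot: [0.707, 0.707, -0.0, -0.0]
ft_force: [0.1, -0.7, -0.4]
grip_width: 0.0109
grip_force: 25.0
```

move_arm --commands '[{"hand": 0.8,"travel": [0,0,0.1],"twist": [0,0,0]},{"hand": 2.6,"travel": [0,0,0],"twist": [0,0,0]},{"hand": 2.6,"travel": [0,0,0],"twist": [0,0,0]},{"hand": 2.6,"travel": [0,0,0],"twist": [0,0,0]},{"hand": 2.6,"travel": [0,0,0],"twist": [0,0,0]}]'

```text
time: 24.05
position: [0.4263, 0.2914, 0.0983]
tool_rot: [0.707, 0.707, 0.0, 0.0]
ft_force: [-0.2, -0.3, -0.4]
grip_width: 0.0244
grip_force: 0.0
```

move_arm --commands '[{"hand": 2.6,"travel": [0,0,-1],"twist": [0,0,0]},{"hand": 2.6,"travel": [0,0,-3.5],"twist": [0,0,0]},{"hand": 2.6,"travel": [0,0,-3.5],"twist": [0,0,0]},{"hand": 3,"travel": [-3,0,-1],"twist": [0,0,0]},{"hand": 3,"travel": [-3.5,0,0],"twist": [0,0,0]}]'

```text
time: 24.47
position: [0.4289, 0.2279, 0.1922]
tool_rot: [0.706, 0.708, 0.005, 0.003]
ft_force: [0.7, -1.1, -0.7]
grip_width: 0.0287
grip_force: 0.0
```

move_arm --commands '[{"hand": 3.5,"travel": [-3.5,0,0],"twist": [0,0,0]},{"hand": 3.5,"travel": [-2.5,0,0],"twist": [0,0,0]},{"hand": 3.5,"travel": [0,0,0],"twist": [0,0,0]},{"hand": 3.5,"travel": [0,0,0],"twist": [0,0,0]}]'

```text
time: 24.8
position: [0.4262, 0.1654, 0.1889]
tool_rot: [0.709, 0.706, 0.0, 0.0]
ft_force: [-0.4, 0.1, 0.2]
grip_width: 0.0346
grip_force: 0.0
```

```bash
cat > knob.py <<'E'
from h import *
c=cam("wrist")
ax=np.array([.502,.277])
poly=np.array([proj(c,[*(ax+.045*np.array([np.cos(a),np.sin(a)])),.128]) for a in np.linspace(0,6.28,40)]).astype(np.int32)
m=np.zeros(c["frame"].shape[:2],np.uint8);cv2.fillPoly(m,[poly],255)
g=c["frame"].max(axis=2);k=((g<60)&(m>0)).astype(np.uint8)
n,l,s,ce=cv2.connectedComponentsWithStats(k);i=1+np.argmax(s[1:,4]);print("knob blob",s[i],"cen",onz(c,*ce[i],.128))
ct=max(cv2.findContours((l==i).astype(np.uint8),cv2.RETR_EXTERNAL,cv2.CHAIN_APPROX_NONE)[0],key=cv2.contourArea)[:,0]
W=np.array([onz(c,*p,.128)[:2] for p in ct]);r=cv2.minAreaRect((W*1e4).astype(np.float32));print("rect (0.1mm)",r)
hull=cv2.approxPolyDP(cv2.convexHull((W*1e4).astype(np.float32)),15,True)[:,0]/1e4
for a,b in zip(hull,np.roll(hull,-1,0)): print(a,b,"len",round(float(np.hypot(*(b-a))),4),"ang",round(float(np.degrees(np.arctan2(*(b-a)[::-1])))%180,1))
E
python3 chk.py; python3 knob.py
```

```text
[0.4262 0.1654 0.1889] [0.7085 0.7057 0.0005 0.0002] 0.0 0.03455424969305726
[342.6024 148.5407]
bore (array([0.4404, 0.2316]), 90, np.float64(0.0005442465442948123), np.float64(0.6666666666666666))
shank (array([0.4455, 0.2314]), 105, np.float64(0.00132654768506531), np.float64(0.3619047619047619))
[321.7334 105.4438]
bore (array([0.4265, 0.2555]), 107, np.float64(0.0004653343998875358), np.float64(0.822429906542056))
shank (array([0.4285, 0.2591]), 109, np.float64(0.0007999697762479767), np.float64(0.6422018348623854))
[319.1403  55.3469]
bore (array([0.4264, 0.2905]), 113, np.float64(0.00042814484088299354), np.float64(0.7787610619469026))
shank (array([0.4264, 0.2918]), 120, np.float64(0.0004027891713309132), np.float64(0.8833333333333333))
knob blob [ 411   20   63   94 3767] cen [0.49415502 0.2739096  0.128     ]
rect (0.1mm) ((4920.44140625, 2740.782958984375), (319.376953125, 476.5330810546875), 14.068190574645996)
[0.5011422  0.29984596] [0.4892371 0.2969387] len 0.0123 ang 13.7
[0.4892371 0.2969387] [0.4829706  0.29066977] len 0.0089 ang 45.0
[0.4829706  0.29066977] [0.47716567 0.27252397] len 0.0191 ang 72.3
[0.47716567 0.27252397] [0.47865987 0.26363468] len 0.009 ang 99.5
[0.47865987 0.26363468] [0.49223644 0.25100997] len 0.0185 ang 137.1
[0.49223644 0.25100997] [0.51242673 0.25621176] len 0.0208 ang 14.4
[0.51242673 0.25621176] [0.5011422  0.29984596] len 0.0451 ang 104.5
```

All three bolts look seated, with nest 1's shank fitting at (0.4264,0.2918). The knob bar lies at 104.5° from +x, on the axis at about (0.5015,0.277). I'll move above the knob, turned by −14.6° about the tool z.

move_arm --commands '[{"hand": 3.5,"travel": [3.7,0,0],"twist": [0,0,0]},{"hand": 3.5,"travel": [3.7,0,0],"twist": [0,0,0]},{"hand": 3.5,"travel": [3.5,2,0],"twist": [0,0,0]},{"hand": 3.5,"travel": [0,2.7,0],"twist": [0,0,0]},{"hand": 3.5,"travel": [0,2.6,0],"twist": [0,0,0]}]'

```text
time: 25.32
position: [0.4989, 0.2794, 0.1882]
tool_rot: [0.705, 0.709, 0.0, 0.0]
ft_force: [0.4, -0.2, 0.5]
grip_width: 0.0347
grip_force: 0.0
```

move_arm --commands '[{"hand": 3.5,"travel": [0,0,0],"twist": [0,0,-5]},{"hand": 3.5,"travel": [0,0,0],"twist": [0,0,-5]},{"hand": 3.5,"travel": [0,0,0],"twist": [0,0,-4.6]},{"hand": 3.5,"travel": [0,0,0],"twist": [0,0,0]},{"hand": 3.5,"travel": [0,0,0],"twist": [0,0,0]}]'

```text
time: 25.73
position: [0.4987, 0.2765, 0.188]
tool_rot: [0.612, 0.791, 0.0, -0.0]
ft_force: [-0.0, -0.1, 1.0]
grip_width: 0.0352
grip_force: 0.0
```

```bash
python3 - <<'E'
from h import *
o=robot.get_obs();q=o["tool_rot"];h=2*np.degrees(np.arctan2(q[1],q[0]))
M=R.from_quat(q).as_matrix();print(o["position"],"heading",h,"tilt",M[:,2],o["q"])
print("tool delta to (.5015,.277,.114)",M.T@(np.array([.5015,.277,.114])-o["position"])*100)
E
```

```text
[0.49868265 0.27645623 0.18795143] heading 104.52664374899304 tilt [-1.70979939e-04  1.39600651e-04 -9.99999976e-01] [3.10173704e-01 5.15528173e-01 1.62129098e+00 2.19316532e-04
 1.00489373e+00 5.65183375e-02]
tool delta to (.5015,.277,.114) [-0.01934587  0.28733248  7.39510192]
```

move_arm --commands '[{"hand": 3.5,"travel": [0,0.28,2],"twist": [0,0,0]},{"hand": 3.5,"travel": [0,0,2],"twist": [0,0,0]},{"hand": 3.5,"travel": [0,0,1.7],"twist": [0,0,0]},{"hand": 3.5,"travel": [0,0,1.2],"twist": [0,0,0]},{"hand": 3.5,"travel": [0,0,0.5],"twist": [0,0,0]}]'

```text
time: 26.15
position: [0.5005, 0.2761, 0.1123]
tool_rot: [0.612, 0.791, -0.001, -0.001]
ft_force: [-0.2, 0.1, -0.5]
grip_width: 0.035
grip_force: 0.0
```

move_arm --commands '[{"hand": 3.5,"travel": [0,0,0],"twist": [0,0,0]},{"hand": 3.5,"travel": [0,0,0],"twist": [0,0,0]},{"hand": 3.5,"travel": [0,0,0],"twist": [0,0,0]}]'

```text
time: 26.4
position: [0.5024, 0.2764, 0.1149]
tool_rot: [0.612, 0.791, 0.001, 0.001]
ft_force: [-0.4, -0.2, 0.2]
grip_width: 0.0351
grip_force: 0.0
```

Closing gently first to find any offset.

move_arm --commands '[{"hand": 1.4,"travel": [0,0,0],"twist": [0,0,0]},{"hand": 1.4,"travel": [0,0,0],"twist": [0,0,0]},{"hand": 1.4,"travel": [0,0,0],"twist": [0,0,0]},{"hand": 1.4,"travel": [0,0,0],"twist": [0,0,0]},{"hand": 1.4,"travel": [0,0,0],"twist": [0,0,0]}]' --force 20

```text
time: 26.82
position: [0.5015, 0.2758, 0.1144]
tool_rot: [0.612, 0.791, -0.0, -0.0]
ft_force: [-0.9, -0.1, 0.2]
grip_width: 0.0158
grip_force: 20.0
```

move_arm --commands '[{"hand": 1.2,"travel": [0,0,0],"twist": [0,0,0]},{"hand": 1.2,"travel": [0,0,0],"twist": [0,0,0]}]'

```text
time: 26.98
position: [0.5015, 0.2758, 0.1143]
tool_rot: [0.612, 0.791, -0.0, -0.0]
ft_force: [-1.5, -0.8, 3.2]
grip_width: 0.0157
grip_force: 20.0
```

```bash
cat > st.py <<'E'
from h import *
np.set_printoptions(precision=4,suppress=True)
o=robot.get_obs();q=o["tool_rot"];print(o["time"],o["position"],"heading",2*np.degrees(np.arctan2(q[1],q[0])),"F",o["ft_force"],"M",o["moment"],"grip",o["grip_force"],o["grip_width"])
E
python3 st.py
```

```text
26.9833 [0.5015 0.2758 0.1143] heading 104.52775858829406 F [-1.4994 -0.7937  3.1701] M [-0.17    0.3145 -0.0623] grip 19.99792620772496 0.015721547689802606
```

move_arm --commands '[{"hand": 1.2,"travel": [0,0,0],"twist": [0,0,-4]},{"hand": 1.2,"travel": [0,0,0],"twist": [0,0,-4]},{"hand": 1.2,"travel": [0,0,0],"twist": [0,0,-4]},{"hand": 1.2,"travel": [0,0,0],"twist": [0,0,-4]},{"hand": 1.2,"travel": [0,0,0],"twist": [0,0,0]}]' --force 35

```text
time: 27.4
position: [0.5013, 0.2757, 0.1143]
tool_rot: [0.495, 0.869, -0.0, -0.0]
ft_force: [-2.5, -0.3, 5.3]
grip_width: 0.0157
grip_force: 35.3
```

```bash
python3 st.py
```

```text
27.4 [0.5013 0.2757 0.1143] heading 120.68425529228135 F [-2.5101 -0.3049  5.2651] M [-0.0088  0.407   0.6802] grip 35.27252765838057 0.015711888384287068
```

move_arm --commands '[{"hand": 1.2,"travel": [0,0,0],"twist": [0,0,-4]},{"hand": 1.2,"travel": [0,0,0],"twist": [0,0,-4]},{"hand": 1.2,"travel": [0,0,0],"twist": [0,0,0]}]'

```text
time: 27.65
position: [0.5012, 0.2757, 0.1143]
tool_rot: [0.434, 0.901, -0.001, -0.0]
ft_force: [-3.0, -1.5, 4.6]
grip_width: 0.0158
grip_force: 35.0
```

```bash
python3 st.py
```

```text
27.65 [0.5012 0.2757 0.1143] heading 128.57648503729556 F [-2.9904 -1.4857  4.5568] M [-0.1399  0.4667  0.1944] grip 35.02081597689539 0.01576426125406422
```

move_arm --commands '[{"hand": 1.2,"travel": [0,0,0],"twist": [0,0,-4]},{"hand": 1.2,"travel": [0,0,0],"twist": [0,0,-4]},{"hand": 1.2,"travel": [0,0,0],"twist": [0,0,0]}]'

```text
time: 27.9
position: [0.5011, 0.2756, 0.1143]
tool_rot: [0.37, 0.929, -0.001, -0.001]
ft_force: [-2.7, -0.2, 5.8]
grip_width: 0.0159
grip_force: 35.1
```

```bash
python3 st.py
```

```text
27.9 [0.5011 0.2756 0.1143] heading 136.5641951203339 F [-2.7075 -0.2253  5.7712] M [-0.1029  0.4989  0.4338] grip 35.11283900588751 0.015902007658916
```

move_arm --commands '[{"hand": 1.2,"travel": [0,0,0],"twist": [0,0,-4]},{"hand": 1.2,"travel": [0,0,0],"twist": [0,0,-4]},{"hand": 1.2,"travel": [0,0,0],"twist": [0,0,-4]},{"hand": 1.2,"travel": [0,0,0],"twist": [0,0,0]}]'

```text
time: 28.23
position: [0.501, 0.2755, 0.1143]
tool_rot: [0.27, 0.963, -0.001, -0.001]
ft_force: [-3.6, -1.3, 5.8]
grip_width: 0.0157
grip_force: 35.3
```

```bash
python3 st.py
```

```text
28.2333 [0.501  0.2755 0.1143] heading 148.6631333545192 F [-3.6097 -1.2736  5.7835] M [-0.0928  0.497   0.6958] grip 35.33832966350019 0.015688056793027014
```

move_arm --commands '[{"hand": 1.2,"travel": [0,0,0],"twist": [0,0,-2]},{"hand": 1.2,"travel": [0,0,0],"twist": [0,0,-1.8]},{"hand": 1.2,"travel": [0,0,0],"twist": [0,0,0]},{"hand": 1.2,"travel": [0,0,0],"twist": [0,0,0]}]'

```text
time: 28.57
position: [0.501, 0.2755, 0.1143]
tool_rot: [0.24, 0.971, -0.001, -0.001]
ft_force: [-2.3, -2.1, 5.5]
grip_width: 0.0159
grip_force: 35.0
```

```bash
python3 st.py
```

```text
28.5667 [0.501  0.2755 0.1143] heading 152.28335981441418 F [-2.2779 -2.0776  5.5113] M [-0.2734  0.4386  0.1991] grip 35.01530392561108 0.015853961287070607
```

move_arm --commands '[{"hand": 1.2,"travel": [0,0,0],"twist": [0,0,-1]},{"hand": 1.2,"travel": [0,0,0],"twist": [0,0,0]},{"hand": 1.2,"travel": [0,0,0],"twist": [0,0,0]}]'

```text
time: 28.82
position: [0.501, 0.2755, 0.1143]
tool_rot: [0.232, 0.973, -0.001, -0.001]
ft_force: [-2.6, -2.1, 7.1]
grip_width: 0.0158
grip_force: 35.0
```

```bash
python3 st.py
```

```text
28.8167 [0.501  0.2755 0.1143] heading 153.15670866489003 F [-2.6147 -2.14    7.0684] M [-0.3678  0.4301 -0.356 ] grip 35.049157831817865 0.015842947650983354
```

move_arm --commands '[{"hand": 1.2,"travel": [0,0,0],"twist": [0,0,-1]},{"hand": 1.2,"travel": [0,0,0],"twist": [0,0,0]},{"hand": 1.2,"travel": [0,0,0],"twist": [0,0,0]}]'

```text
time: 29.07
position: [0.501, 0.2755, 0.1143]
tool_rot: [0.224, 0.975, -0.0, -0.001]
ft_force: [-2.9, -1.4, 5.6]
grip_width: 0.0158
grip_force: 35.2
```

```bash
python3 st.py
```

```text
29.0667 [0.501  0.2755 0.1143] heading 154.09594712980962 F [-2.9045 -1.3834  5.5995] M [-0.3825  0.4092 -0.5436] grip 35.171581003814936 0.01582059467879616
```

The moment has reversed from about +0.2 to −0.54 N m within 2°, so the dial is on the home stop. The tool heading is 154° and the clicks felt at 128.5° and 152.3°, as expected. Now clockwise, counting clicks, which should come at headings of about 128.5, 104.5 and 80.5°.

move_arm --commands '[{"hand": 1.2,"travel": [0,0,0],"twist": [0,0,4]},{"hand": 1.2,"travel": [0,0,0],"twist": [0,0,4]},{"hand": 1.2,"travel": [0,0,0],"twist": [0,0,4]},{"hand": 1.2,"travel": [0,0,0],"twist": [0,0,0]}]'

```text
time: 29.4
position: [0.5011, 0.2756, 0.1143]
tool_rot: [0.325, 0.946, -0.001, -0.0]
ft_force: [-2.3, -2.6, 5.8]
grip_width: 0.0158
grip_force: 35.1
```

```bash
python3 st.py
```

```text
29.4 [0.5011 0.2756 0.1143] heading 142.1079450815604 F [-2.2623 -2.5668  5.7591] M [-0.4265  0.3944 -0.4466] grip 35.13184974901378 0.015800119534051252
```

move_arm --commands '[{"hand": 1.2,"travel": [0,0,0],"twist": [0,0,4]},{"hand": 1.2,"travel": [0,0,0],"twist": [0,0,4]},{"hand": 1.2,"travel": [0,0,0],"twist": [0,0,0]}]'

```text
time: 29.65
position: [0.5012, 0.2757, 0.1143]
tool_rot: [0.39, 0.921, -0.001, -0.0]
ft_force: [-2.1, -2.1, 5.6]
grip_width: 0.0158
grip_force: 35.4
```

```bash
python3 st.py
```

```text
29.65 [0.5012 0.2757 0.1143] heading 134.04610093278163 F [-2.1453 -2.081   5.5734] M [-0.3099  0.4372 -0.6519] grip 35.35563839133829 0.015763730994785414
```

move_arm --commands '[{"hand": 1.2,"travel": [0,0,0],"twist": [0,0,3]},{"hand": 1.2,"travel": [0,0,0],"twist": [0,0,2.6]},{"hand": 1.2,"travel": [0,0,0],"twist": [0,0,0]},{"hand": 1.2,"travel": [0,0,0],"twist": [0,0,0]}]'

```text
time: 29.98
position: [0.5012, 0.2757, 0.1143]
tool_rot: [0.434, 0.901, -0.001, -0.0]
ft_force: [-3.5, -1.8, 5.0]
grip_width: 0.0158
grip_force: 35.0
```

```bash
python3 st.py
```

```text
29.9833 [0.5012 0.2757 0.1143] heading 128.59556467357962 F [-3.5007 -1.7522  5.0127] M [-0.2575  0.3971 -0.171 ] grip 35.01319531816989 0.01583512264089138
```

move_arm --commands '[{"hand": 1.2,"travel": [0,0,0],"twist": [0,0,4]},{"hand": 1.2,"travel": [0,0,0],"twist": [0,0,4]},{"hand": 1.2,"travel": [0,0,0],"twist": [0,0,0]}]'

```text
time: 30.23
position: [0.5013, 0.2758, 0.1143]
tool_rot: [0.496, 0.868, -0.0, -0.0]
ft_force: [-2.0, -3.3, 6.6]
grip_width: 0.0158
grip_force: 35.1
```

```bash
python3 st.py
```

```text
30.2333 [0.5013 0.2758 0.1143] heading 120.56221527536397 F [-1.9924 -3.2631  6.5645] M [-0.4026  0.4616 -0.4431] grip 35.10296015068889 0.015831567635794255
```

move_arm --commands '[{"hand": 1.2,"travel": [0,0,0],"twist": [0,0,4]},{"hand": 1.2,"travel": [0,0,0],"twist": [0,0,4]},{"hand": 1.2,"travel": [0,0,0],"twist": [0,0,0]}]'

```text
time: 30.48
position: [0.5014, 0.2758, 0.1143]
tool_rot: [0.555, 0.832, -0.0, -0.0]
ft_force: [-3.5, -1.1, 5.8]
grip_width: 0.0157
grip_force: 35.3
```

```bash
python3 st.py
```

```text
30.4833 [0.5014 0.2758 0.1143] heading 112.54091933976834 F [-3.4577 -1.0967  5.8302] M [-0.3849  0.4375 -0.6618] grip 35.274322712793946 0.01571356271215609
```

move_arm --commands '[{"hand": 1.2,"travel": [0,0,0],"twist": [0,0,4]},{"hand": 1.2,"travel": [0,0,0],"twist": [0,0,4]},{"hand": 1.2,"travel": [0,0,0],"twist": [0,0,0]},{"hand": 1.2,"travel": [0,0,0],"twist": [0,0,0]}]'

```text
time: 30.82
position: [0.5015, 0.2758, 0.1143]
tool_rot: [0.611, 0.791, -0.0, -0.0]
ft_force: [-2.0, -1.7, 4.4]
grip_width: 0.0156
grip_force: 35.0
```

```bash
python3 st.py
```

```text
30.8167 [0.5015 0.2758 0.1143] heading 104.64732102740058 F [-2.0159 -1.7492  4.4176] M [-0.2516  0.4163 -0.2025] grip 35.018722037784755 0.015637886053570523
```

Two clicks counted at the expected headings. Now the third: 24° more.

move_arm --commands '[{"hand": 1.2,"travel": [0,0,0],"twist": [0,0,4]},{"hand": 1.2,"travel": [0,0,0],"twist": [0,0,4]},{"hand": 1.2,"travel": [0,0,0],"twist": [0,0,4]},{"hand": 1.2,"travel": [0,0,0],"twist": [0,0,4]},{"hand": 1.2,"travel": [0,0,0],"twist": [0,0,0]}]'

```text
time: 31.23
position: [0.5017, 0.2759, 0.1143]
tool_rot: [0.716, 0.698, -0.0, -0.0]
ft_force: [-2.1, -1.4, 5.9]
grip_width: 0.0159
grip_force: 35.3
```

```bash
python3 st.py
```

```text
31.2333 [0.5017 0.2759 0.1143] heading 88.58946556962528 F [-2.0576 -1.4398  5.9079] M [-0.4313  0.4037 -0.6239] grip 35.28585576452315 0.015948043572061324
```

move_arm --commands '[{"hand": 1.2,"travel": [0,0,0],"twist": [0,0,3]},{"hand": 1.2,"travel": [0,0,0],"twist": [0,0,2.5]},{"hand": 1.2,"travel": [0,0,0],"twist": [0,0,2.2]},{"hand": 1.2,"travel": [0,0,0],"twist": [0,0,0]},{"hand": 1.2,"travel": [0,0,0],"twist": [0,0,0]}]'

```text
time: 31.65
position: [0.5018, 0.2758, 0.1143]
tool_rot: [0.76, 0.65, -0.0, -0.0]
ft_force: [-2.0, -1.8, 4.8]
grip_width: 0.016
grip_force: 35.0
```

move_arm --commands '[{"hand": 1.2,"travel": [0,0,0],"twist": [0,0,0]},{"hand": 1.2,"travel": [0,0,0],"twist": [0,0,0]},{"hand": 1.2,"travel": [0,0,0],"twist": [0,0,0]}]'

```text
time: 31.9
position: [0.5018, 0.2759, 0.1143]
tool_rot: [0.76, 0.65, -0.0, -0.0]
ft_force: [-2.3, -1.6, 5.8]
grip_width: 0.0156
grip_force: 35.0
```

```bash
python3 st.py; python3 - <<'E'
from h import *
t=cam("top");save(t,"tend");s=cam("scene");save(s,"send")
# check nests in top: predicted bolt tops at third click
import numpy as np
for d in(-24,-48,0): 
    pass
ax=np.array([.5018,.2773])
for n,b in((3,194.4),(2,170.4),(1,146.4)):
    p=ax+.076*np.array([np.cos(np.radians(b)),np.sin(np.radians(b))])
    for c,nm in((t,"top"),(s,"scene")):
        u,v=proj(c,[*p,.0975]).round().astype(int);print(n,nm,u,v,c["frame"][v-1:v+2,u-1:u+2].mean(axis=(0,1)).round())
for p in [(.445,-.047,.044),(.555,-.364,.044),(.4413,-.161,.044)]:
    u,v=proj(t,p).round().astype(int);print("left bolt",u,v,t["frame"][v-1:v+2,u-1:u+2].mean(axis=(0,1)).round())
E
```

```text
31.9 [0.5018 0.2759 0.1143] heading 81.02922309926502 F [-2.2921 -1.6213  5.7611] M [-0.2829  0.4517 -0.2579] grip 35.030335136689246 0.015643821188456728
3 top 169 283 [139. 134. 125.]
3 scene 190 208 [146. 143. 139.]
2 top 155 284 [36. 36. 40.]
2 scene 181 204 [146. 144. 139.]
1 top 143 278 [41. 47. 52.]
1 scene 177 198 [147. 145. 139.]
left bolt 309 279 [243. 240. 230.]
left bolt 448 232 [253. 250. 241.]
left bolt 359 281 [161. 147. 127.]
```

Heading is 81.0° against an ideal 80.5°, so I'll nudge 0.5°. Then I check the dial by fitting nests 1 and 2 in the wrist image and nests 2 and 3 in the scene view.

move_arm --commands '[{"hand": 1.2,"travel": [0,0,0],"twist": [0,0,0.5]},{"hand": 1.2,"travel": [0,0,0],"twist": [0,0,0]},{"hand": 1.2,"travel": [0,0,0],"twist": [0,0,0]}]'

```text
time: 32.25
position: [0.5018, 0.2758, 0.1143]
tool_rot: [0.763, 0.647, -0.0, -0.0]
ft_force: [-1.2, -1.8, 4.9]
grip_width: 0.016
grip_force: 35.0
```

```bash
python3 st.py; python3 - <<'E'
from h import *
from circ import fit
np.set_printoptions(precision=4,suppress=True)
ax=np.array([.5018,.2773])
for nm in("wrist","scene"):
    c=cam(nm);save(c,"fin_"+nm)
    for n,b in((3,194.4),(2,170.4),(1,146.4)):
        p=ax+.076*np.array([np.cos(np.radians(b)),np.sin(np.radians(b))])
        print(nm,n,"uv",proj(c,[*p,.0815]))
        for k,z,r,w in(("bore",.0815,.0125,.0022),("outer",.0815,.015,.0022),("shank",.0975,.006,.003)):
            try:
                f=fit(c,p,z,r,w,.0005);d=f[0]-ax;print("  ",k,f[0],f[1],round(f[3],2),"bearing",np.degrees(np.arctan2(d[1],d[0]))%360,"r",np.hypot(*d))
            except Exception: print("  ",k,"fail")
E
```

```text
32.25 [0.5018 0.2758 0.1143] heading 80.59171144576906 F [-1.2264 -1.7809  4.9314] M [-0.2935  0.4582 -0.046 ] grip 34.9967179633677 0.015968781711008517
wrist 3 uv [195.4066 323.4928]
   bore fail
   outer fail
   shank fail
wrist 2 uv [178.2257 271.5095]
   bore fail
   outer fail
   shank fail
wrist 1 uv [185.0115 215.1058]
   bore [0.4396 0.3192] 108 0.5 bearing 146.05200143341273 r 0.07501220988637794
   outer [0.4379 0.319 ] 116 0.72 bearing 146.87243960722384 r 0.07633115070549264
   shank [0.4373 0.3201] 115 0.79 bearing 146.41924417691192 r 0.0773770783566814
scene 3 uv [190.5254 213.0705]
   bore fail
   outer fail
   shank fail
scene 2 uv [181.9058 208.8736]
   bore [0.4376 0.3111] 31 0.87 bearing 152.24217599586092 r 0.07249505948279084
   outer [0.4316 0.3079] 38 0.84 bearing 156.47500417149988 r 0.07654446525052191
   shank [0.4297 0.2897] 43 0.77 bearing 170.2121539697921 r 0.07319238800059344
scene 1 uv [178.0877 202.9825]
   bore [0.4391 0.3148] 29 0.76 bearing 149.14772882639923 r 0.07305767678379432
   outer [0.4358 0.3153] 45 0.76 bearing 150.0347915582172 r 0.07617038522169803
   shank fail
```

Nest 1 and its bolt are at bearing 146.4°, exactly the third click, and the grip is 35 N. Handing in.

```bash
python3 -c "
from rig import robot
print(robot.hand_in())"
```

```text
the job is handed in; nothing more can be done
None
```

The job is handed in, with no result reported back: three bolts are in the nests, the dial went back to its home stop and then forward to the third click, and the knob is still gripped at 35 N. After the turn only nest 1's bolt was clearly visible to confirm; the other two were checked before it.

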